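Gauge the candle holders

TASK

One of the two candle holders on the chopping board has a cup too tight for our candles. Feel with the wooden sizing pin until you have found the holder that stops it just below the mouth, pressing lightly and never forcing it; then leave the pin standing fully home in the holder it fits, still on the board, and stand the tight holder upright in the wooden tray. If you happen to try the good one first, still check the other before you leave the pin; leave the things around undisturbed.

Things in the scene. Friction and masses are not known exactly. Their poses are not given: they have to be found in the camera images.
- pin_grip (a point): the sizing pin, a light wooden turned pin 92 mm long, about 60 g, standing upright, tip down, in a hole of the stand. This point is on its axis at the middle of the round grip (22 mm across, 47 mm long, free on all sides), 68 mm above the tip. z runs up the pin.
- pin_collar (a point): centre of the underside of the pin's collar (33 mm across, 5 mm thick), 40 mm above the tip. It rests on the mouth ring of a holder when the pin is fully home.
- pin_tip (a point): centre of the pin's flat tip. The shaft from tip to collar is 20 mm across, with a 1.5 mm chamfer at the tip.
- holder_a: a white glazed candle holder 60 mm high: foot 68 mm across and 6 mm thick, round body 52 mm across above it (grip its upper half from above), steel mouth ring 46 mm across on top. Mass about 0.33 kg, loose, standing upright on the board. Origin at the centre of its underside, z up.
- holder_a_mid (a point): centre of holder_a, half-way up (30 mm above its underside). Its outside does not show which cup it has.
- holder_a_mouth (a point): centre of holder_a's mouth, on its axis at the top face, 60 mm above its underside. The hole in the mouth ring is 27 mm wide, 25 mm from 3 mm down. 9 mm below the mouth a captive steel cup begins, 45 mm deep: in one holder its bore is 23 mm, so the pin goes home until its collar meets the mouth; in the other it is 17 mm and stops the pin there. Which is which differs each time.
- holder_b: a white glazed candle holder 60 mm high: foot 68 mm across and 6 mm thick, round body 52 mm across above it (grip its upper half from above), steel mouth ring 46 mm across on top. Mass about 0.33 kg, loose, standing upright on the board. Origin at the centre of its underside, z up.
- holder_b_mid (a point): centre of holder_b, half-way up (30 mm above its underside). Its outside does not show which cup it has.
- holder_b_mouth (a point): centre of holder_b's mouth, on its axis at the top face, 60 mm above its underside. The hole in the mouth ring is 27 mm wide, 25 mm from 3 mm down. 9 mm below the mouth a captive steel cup begins, 45 mm deep: in one holder its bore is 23 mm, so the pin goes home until its collar meets the mouth; in the other it is 17 mm and stops the pin there. Which is which differs each time.
- board: the wooden chopping board, 230 x 330 x 22 mm, fixed. Origin at the centre of its underside, y along its long side. Both holders start on it.
- stand: the pin's stand: a fixed wooden block 50 x 50 x 30 mm with one round hole 23 mm wide and 25 mm deep in the middle of its top. Origin at the centre of its underside.
- tray: the shallow open wooden tray, fixed, 170 x 160 mm outside, 30 mm high, walls and floor 6 mm. Origin at the centre of its underside, y along the 160 mm side.
- pepper_drum: pepper drum, 46 mm across, 98 mm high, a bystander. Origin at the centre of its underside.
- soy_bottle: small sauce bottle, 40 mm across, 145 mm high, a bystander. Origin at the centre of its underside.
- tin: flat tin, 86 mm across, 40 mm high, a bystander. Origin at the centre of its underside.
There are look-alikes about, which are no part of the job. Leave any blue or red look-alike of the part that bears pin_grip alone.

How it is judged (in metres and radians):
On the way, in this order (a step that is already met when the one before it is completed fails the run):
1. the pin, in a holder's mouth, is stopped just below the mouth (5 to 14 mm) and pressed lightly (about 2 N or more) (((horizontal distance between pin_tip and holder_a_mouth below 0.006 m and z of pin_tip in the frame of holder_a_mouth between -0.014 and -0.005 m and contact force between holder_a and board above 5 N) or (horizontal distance between pin_tip and holder_b_mouth below 0.006 m and z of pin_tip in the frame of holder_b_mouth between -0.014 and -0.005 m and contact force between holder_b and board above 5 N))), for 0.1 s.
2. the pin is fully home in the other holder (((distance between pin_collar and holder_a_mouth below 0.005 m and angle between pin_tip's own z axis and vertical below 0.1 rad) or (distance between pin_collar and holder_b_mouth below 0.005 m and angle between pin_tip's own z axis and vertical below 0.1 rad))), for 0.2 s.
At the end, for the whole second after the job is handed in: The pin stands in the holder it fits, collar within 5 mm of the mouth, tilted under 0.1 rad; that holder stands upright on the board; the other stands upright on the tray's floor, within 55 mm (x) and 50 mm (y) of the tray's centre in its frame; all at rest and released ((((distance between pin_collar and holder_a_mouth below 0.005 m and angle between pin_tip's own z axis and vertical below 0.1 rad) and (z of holder_a_mid in the frame of board between 0.046 and 0.06 m and angle between holder_a_mid's own z axis and vertical below 0.1 rad and linear speed of holder_a below 0.02 m/s and contact force between holder_a and board above 1 N) and (x of holder_b_mid in the frame of tray between -0.055 and 0.055 m and y of holder_b_mid in the frame of tray between -0.05 and 0.05 m and z of holder_b_mid in the frame of tray below 0.043 m and angle between holder_b_mid's own z axis and vertical below 0.1 rad and linear speed of holder_b below 0.02 m/s) and linear speed of pin below 0.02 m/s) or ((distance between pin_collar and holder_b_mouth below 0.005 m and angle between pin_tip's own z axis and vertical below 0.1 rad) and (z of holder_b_mid in the frame of board between 0.046 and 0.06 m and angle between holder_b_mid's own z axis and vertical below 0.1 rad and linear speed of holder_b below 0.02 m/s and contact force between holder_b and board above 1 N) and (x of holder_a_mid in the frame of tray between -0.055 and 0.055 m and y of holder_a_mid in the frame of tray between -0.05 and 0.05 m and z of holder_a_mid in the frame of tray below 0.043 m and angle between holder_a_mid's own z axis and vertical below 0.1 rad and linear speed of holder_a below 0.02 m/s) and linear speed of pin below 0.02 m/s))); the robot touches nothing.
It fails at once if the pin was forced: a holder is pressed on the board with more than 30 N (3 N is its weight) while the pin is at its mouth ((contact force between holder_a and board above 30 N and horizontal distance between pin_tip and holder_a_mouth below 0.02 m) or (contact force between holder_b and board above 30 N and horizontal distance between pin_tip and holder_b_mouth below 0.02 m)).
It fails at once if a holder is tipped more than 0.35 rad (angle between any of holder_a_mid, holder_b_mid's own z axis and vertical above 0.35 rad).
It fails at once if a bystander was moved or knocked over (distance of any of pepper_drum, soy_bottle, tin from where it was at the start of the episode above 0.03 m).
It also fails if it takes over 67 s, if anything falls off the work surface, if the arm or the gripper's body presses on something with over 40 N, if the wrist force passes 120 N, or if a joint passes its speed limit or range.

ROBOT

A 6-joint arm with a two-finger parallel gripper is mounted at the origin on a cart in front of the work surface, level with it; the furniture and walls round the work are solid. World frame = base frame: x ahead of the robot, y to its left, z up, the work surface at z = 0. Lengths are in mm, angles in rad, forces in N, time in s.
With the tool pointing down it reaches from about 350 to 975 mm from the base axis. Payload 7.1 kg.
Tool frame: the origin (TCP) lies on the mounting face of the last link; the fingertips stand 182 mm ahead of it and the grasp point (between the pads) lies 163 mm ahead of it (ctrl.finger_overhang is the distance from the TCP to the fingertips, in mm); z points along the fingers, y is the direction in which the jaws open and shut (so a half turn about z gives the same grasp; the last joint's range is limited). The gripper opens to 88 mm and grips with 3 to 60 N. Pads are 20 mm wide; open, the fingers measure 115 mm over their backs; the gripper's body (75 mm by 178 mm) begins 61 mm behind the grasp point.
Start: joints at [-1.326, 0.423, 1.63, -0, 1.089, -0.019], TCP at [162.988, -603.358, 404.675] pointing down, gripper open.
Joint ranges: [-3, 3], [-0.9, 2.11], [0.09, 2.58], [-1.31, 4.45], [0.11, 2.69], [-2.54, 2.54]. Speed limits (rad/s): [2.39, 2.39, 3.01, 3.14, 3.14, 3.14].

INTERFACE

Orientations are given as a rotation vector (axis times angle).
In Python, from workcell import ctrl, viewer, recognise gives the robot as it stands.
- The arm moves only by the shell command python3 -m handwheel 'ROWS'. ROWS is JSON, a list of rows, each an object of numbers: "gripper": the closure, from 0 (fully open) to 1 (shut); "tx", "ty", "tz": the shift along the tool's x, y, z in m; "rx", "ry", "rz": the turn, a rotation vector about the tool's x, y, z in degrees. In form: [{"gripper": .., "tx": .., "ty": .., "tz": .., "rx": .., "ry": .., "rz": ..}, ...]. A call has 1 to 8 rows; each row shifts and turns the commanded pose from where the row before left it, along the tool's axes as they then stand; what a row does not reach is not made up. A row lasts 1/8 s, in which the tool goes at most 62.5 mm and 10.7 degrees, less where a joint would pass 70% of its speed; a pose out of reach is approached as far as the arm can. A call with a gripper value outside its range is refused whole. The fingers move at their own pace and stop on an object; the grip force is fixed at half the most. Time passes only in rows, so rows that do not move let the fingers close. It gives the time, the measured TCP pose, the force and the opening at its end, in the units of the state.
- ctrl.get_obs(): the state, without advancing time (a new reading comes with each control period).
- viewer.get_image(name): name is "side" or "top" or "wrist"; returns a dict with "image" (480x640x3 uint8, red, green, blue), "range_z" (480x640 float32, mm along the optical axis (not along the pixel's ray), 0 where there is no reading), "vfov" (degrees; the focal length in pixels is half the picture's height over the tangent of half this angle, whatever the lens; pixels are square), "cx", "cy" (the principal point, pixels), "extrinsics" (4x4, takes a point from world to camera coordinates); the wrist camera has in their place "T_tool_cam" (4x4, takes a point from camera to tool coordinates, whose origin is the TCP and whose axes are the flange's). Camera axes: x right, y up, looking along -z (the intrinsics and any distortion apply to the point x, -y, -z); pixel columns grow to the right and rows downward; lengths in mm; the calibration is good to about 2 mm. The wrist camera is an equidistant fisheye: a pixel r from the principal point sees the ray r / f radians off the axis. A picture is of the moment at which its call begins: read the wrist's pose just before it.
- ctrl.close_job(): hands the job in, once; it reports no verdict.
Trained networks look in a picture, given as the dict that the camera call returned (one of the last four; its "shot" number tells which), for a name from the list of things; names that differ only in an ending like _2 or _b are one class to them, and where a whole thing is asked for, a point or a joint stands for the part that bears it (a point fixed in the world has none). Each returns a list of dicts, best first, with "p" (0 to 1); they miss things now and then, are a little off and sometimes report something else, mostly with a low value. They report only what shows in the picture. A call takes as long as a camera call. They do not tell look-alikes from the thing itself.
- recognise(picture, name): "xy" ([column, row] as shares, 0 to 1, of the picture: columns of its width, rows of its height, amid what is visible of it).
The state is a dict: "t": time; "qpos": joint angles; "qvel": joint speeds; "joint_torque": joint torques, N m; "ee_pos": TCP position; "orientation": TCP orientation; "ft_force": force on the tool from outside, world axes, zero at the start; "moment": the same for the moment, N m; "width": finger opening in mm.
Only numpy, scipy, OpenCV 4.12 (cv2) and the standard library are available. Lean on these libraries where they do the work, as an engineer would, in place of code of your own. Each camera call takes 0.05 s, during which the arm holds its last target.

## Working session

There is one attempt and no reset: what is moved stays moved. The work goes in short steps, Python scripts to look and compute and a shell command to move; the robot and the scene stay as the last step left them, time stands still between calls to the robot, and variables do not carry over. Pictures are saved under pics/ and viewed, and the job is handed in when it is done.

```bash
ls; mkdir -p pics; cat > h.py <<'E'
import numpy as np, cv2
from workcell import ctrl, viewer, recognise
from scipy.spatial.transform import Rotation as R
def f(p): return p["image"].shape[0]/2/np.tan(np.radians(p["vfov"])/2)
def shot(n,fn=None):
    o=ctrl.get_obs(); p=viewer.get_image(n); p["obs"]=o
    if fn: cv2.imwrite("pics/"+fn,p["image"][:,:,::-1])
    return p
def w2c(p):
    if "extrinsics" in p: return np.array(p["extrinsics"])
    T=np.eye(4);T[:3,:3]=R.from_rotvec(p["obs"]["orientation"]).as_matrix();T[:3,3]=p["obs"]["ee_pos"]
    return np.linalg.inv(T@np.array(p["T_tool_cam"]))
def ray(p,u,v):
    x=(u-p["cx"])/f(p);y=(v-p["cy"])/f(p)
    if "extrinsics" not in p:
        r=np.hypot(x,y); s=np.tan(r)/r if r>1e-9 else 1; x*=s;y*=s
    C=np.linalg.inv(w2c(p)); return C[:3,3], C[:3,:3]@np.array([x,-y,-1.])
def onplane(p,u,v,z):
    o,d=ray(p,u,v); return o+d*(z-o[2])/d[2]
def cloud(p):
    H,W=p["range_z"].shape; vv,uu=np.mgrid[0:H,0:W]
    x=(uu-p["cx"])/f(p);y=(vv-p["cy"])/f(p)
    if "extrinsics" not in p:
        r=np.hypot(x,y)+1e-9; s=np.tan(r)/r; x=x*s;y=y*s
    C=np.linalg.inv(w2c(p)); z=p["range_z"]
    P=np.stack([x*z,-y*z,-z],-1)@C[:3,:3].T+C[:3,3]
    P[z<=0]=np.nan
    return P
def proj(p,X):
    c=w2c(p)@np.r_[X,1]; x=c[0]/-c[2];y=-c[1]/-c[2]
    if "extrinsics" not in p:
        r=np.hypot(x,y); s=np.arctan(r)/r if r>1e-9 else 1; x*=s;y*=s
    return p["cx"]+f(p)*x,p["cy"]+f(p)*y
E
python3 - <<'E'
from h import *
o=ctrl.get_obs();print({k:np.round(v,3) for k,v in o.items()})
for n in ["top","side","wrist"]:
    p=shot(n,n+"0.png"); print(n,p["vfov"],p["cx"],p["cy"],{k:v for k,v in p.items() if k not in("image","range_z")}.keys())
    P=cloud(p)
    for k in ["pin_grip","holder_a","board","stand","tray","pepper_drum","soy_bottle","tin"]:
        for r in recognise(p,k)[:4]:
            u,v=r["xy"][0]*640,r["xy"][1]*480
            print(k,round(r["p"],2),int(u),int(v),np.round(P[min(int(v),479),min(int(u),639)]))
E
```

```text
pics
{'t': np.float64(0.0), 'qpos': array([-1.326,  0.424,  1.631, -0.   ,  1.089, -0.019]), 'qvel': array([ 0.   , -0.002, -0.001, -0.   ,  0.   , -0.   ]), 'joint_torque': array([ 4.0000e-03, -5.4461e+01, -2.7366e+01,  6.5000e-02,  2.3000e-02,
       -0.0000e+00]), 'ee_pos': array([ 162.929, -603.105,  403.895]), 'orientation': array([-3.113, -0.413,  0.   ]), 'ft_force': array([ 0.053, -0.369, -0.162]), 'moment': array([0.004, 0.008, 0.048]), 'width': np.float64(87.722)}
top 56.97135145859854 319.1986095009778 242.9743806449134 dict_keys(['vfov', 'cx', 'cy', 'extrinsics', 'shot', 'obs'])
pin_grip 0.55 293 246 [ 542. -104.   90.]
pin_grip 0.52 286 309 [393. -87.  96.]
holder_a 0.72 175 253 [529. 182.  81.]
holder_a 0.59 246 264 [501.  10.  82.]
holder_a 0.23 303 283 [ 455. -125.   33.]
board 0.79 204 239 [571. 128.  21.]
board 0.37 297 278 [ 465. -113.   94.]
stand 0.71 302 284 [ 453. -122.   30.]
stand 0.47 296 279 [ 463. -111.   98.]
tray 0.88 350 314 [ 377. -243.    7.]
pepper_drum 0.84 162 173 [nan nan nan]
soy_bottle 0.78 304 194 [ 658. -133.  136.]
soy_bottle 0.24 479 304 [ 3
[... 229 characters left out ...]
03 249 [ 538. -102.   42.]
pin_grip 0.51 278 252 [ 457. -122.   65.]
holder_a 0.82 274 230 [499.  -1.  64.]
holder_a 0.78 256 207 [515. 176.  63.]
holder_a 0.75 311 194 [726. 211.  50.]
board 0.81 283 226 [568.  95.  19.]
stand 0.53 281 268 [ 455. -140.   26.]
tray 0.79 283 294 [ 423. -219.    3.]
pepper_drum 0.58 313 192 [733. 211.  56.]
pepper_drum 0.52 255 210 [514. 183.  50.]
soy_bottle 0.59 349 235 [ 656. -145.   73.]
soy_bottle 0.45 277 252 [ 454. -120.   64.]
tin 0.9 348 384 [ 388. -582.   33.]
wrist 65.70646984690485 324.79867746057755 247.38753091696245 dict_keys(['vfov', 'cx', 'cy', 'T_tool_cam', 'shot', 'obs'])
tray 0.61 67 16 [ 331. -232.    4.]
tin 0.62 350 9 [ 368. -572.   38.]
```

```bash
python3 - <<'E'
import cv2
a=cv2.imread("pics/top0.png");b=cv2.imread("pics/side0.png")
cv2.imwrite("pics/topc.png",cv2.resize(a[140:380,120:440],(800,600),interpolation=cv2.INTER_CUBIC))
cv2.imwrite("pics/sidec.png",cv2.resize(b[150:390,200:520],(800,600),interpolation=cv2.INTER_CUBIC))
E
```

```text
(no output)
```

View pics/topc.png

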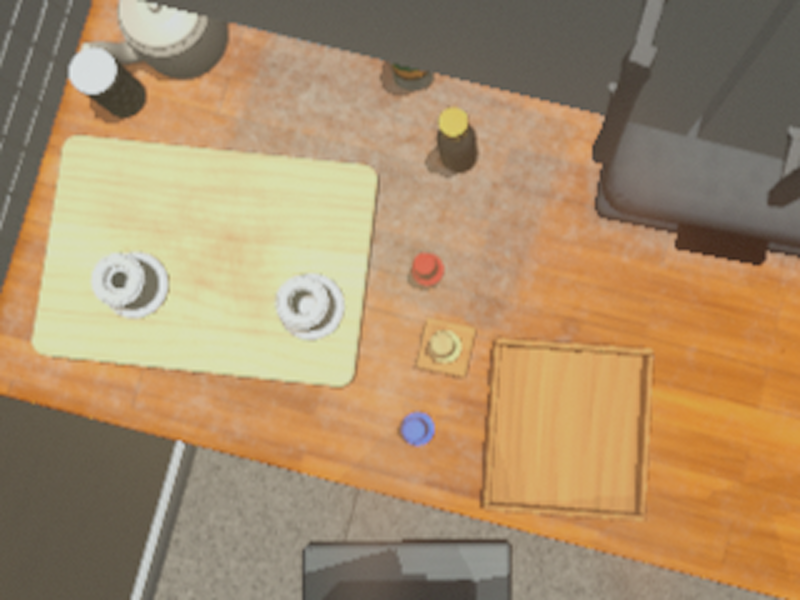

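View pics/sidec.png

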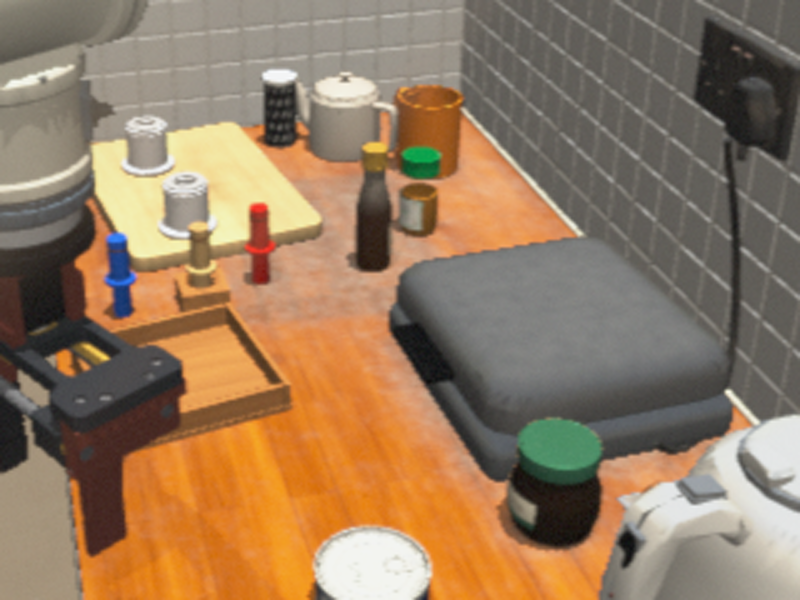

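The pin in question is the wooden one in the stand block, at top-view pixel (297,278). The blue one at (286,309) and the red one at (293,247) stand free and are look-alikes. The holders show at (168,252) and (242,262), and the tray at (350,311). Next I'll measure from the clouds and get a closer wrist view.

```bash
python3 - <<'E'
from h import *
o=ctrl.get_obs(); M=R.from_rotvec(o["orientation"]).as_matrix(); print("tool axes in world cols\n",np.round(M,3))
p=shot("wrist"); print(np.round(p["T_tool_cam"],3))
for n in ["top","side"]:
    p=shot(n);P=cloud(p).reshape(-1,3)
    C=np.linalg.inv(w2c(p)); print(n,"cam",np.round(C[:3,3]))
    for nm,c,z0,z1,rr in [("hA",(515,180),76,88,45),("hB",(500,5),76,88,45),("pin",(463,-113),85,110,30),("bluered",(542,-104),80,110,30),("blue",(393,-87),80,110,30),("stand",(460,-115),25,35,45),("tray rim",(390,-240),26,34,130)]:
        m=(np.hypot(P[:,0]-c[0],P[:,1]-c[1])<rr)&(P[:,2]>z0)&(P[:,2]<z1);q=P[m]
        if len(q): print(nm,len(q),"mean",q.mean(0).round(1),"min",q.min(0).round(),"max",q.max(0).round())
E
```

```text
tool axes in world cols
 [[ 0.965  0.261  0.   ]
 [ 0.261 -0.965 -0.   ]
 [ 0.     0.    -1.   ]]
[[-0.0000e+00  9.6000e-01  2.7800e-01  7.5567e+01]
 [ 1.0000e+00  0.0000e+00 -0.0000e+00 -7.7900e-01]
 [-1.0000e-03  2.7800e-01 -9.6000e-01  2.0832e+01]
 [ 0.0000e+00  0.0000e+00  0.0000e+00  1.0000e+00]]
top cam [ 414. -169. 1143.]
hA 219 mean [531.1 197.5  81.6] min [510. 177.  76.] max [557. 223.  88.]
hB 261 mean [509.9  22.1  82. ] min [486.  -2.  76.] max [535.  48.  87.]
pin 69 mean [ 467.2 -113.6   97.3] min [ 458. -123.   85.] max [ 477. -104.  103.]
bluered 68 mean [544.3 -96.5  91.8] min [ 534. -107.   82.] max [554. -87.  98.]
blue 72 mean [387.8 -86.7  92.1] min [379. -96.  81.] max [397. -75.  97.]
stand 253 mean [ 467.5 -113.6   30.9] min [ 440. -143.   25.] max [496. -85.  35.]
tray rim 623 mean [ 385.7 -231.8   30.6] min [ 296. -321.   26.] max [ 475. -122.   34.]
side cam [   29. -1152.   687.]
hA 47 mean [528.5 198.5  78. ] min [507. 178.  76.] max [553. 224.  82.]
hB 76 mean [505.7  20.4  78. ] min [484.  -3.  76.] max [529.  44.  82.]
pin 44 mean [ 461.5 -116.9   91.9] min [ 453. -128.   85.] max [ 474. -105.   96.]
bluered 46 mean [539.1 -99.9  86.6] min [ 530. -109.   80.] max [550. -86.  91.]
blue 49 mean [382.8 -89.6  86.7] min [ 373. -100.   81.] max [393. -76.  91.]
stand 147 mean [ 460.6 -119.8   27.4] min [ 435. -146.   25.] max [492. -83.  34.]
tray rim 202 mean [ 424.  -232.9   27.5] min [ 299. -323.   26.] max [ 471. -119.   31.]
```

```bash
python3 -m handwheel '[{"gripper":0,"rz":7.6},{"gripper":0,"rz":7.5},{"gripper":0,"tx":0.030,"ty":-0.050},{"gripper":0,"tx":0.030,"ty":-0.050},{"gripper":0,"tx":0.030,"ty":-0.050},{"gripper":0,"tx":0.030,"ty":-0.050},{"gripper":0,"tx":0.030,"ty":-0.050},{"gripper":0,"tx":0.030,"ty":-0.050}]'; python3 -m handwheel '[{"gripper":0,"tx":0.030,"ty":-0.050},{"gripper":0,"tx":0.030,"ty":-0.050},{"gripper":0,"tx":0.030,"ty":-0.050},{"gripper":0,"tx":0.024,"ty":-0.039},{"gripper":0}]'
python3 - <<'E'
from h import *
o=ctrl.get_obs();print(o["t"],o["ee_pos"],o["orientation"],o["ft_force"])
p=shot("wrist","w1.png")
P=cloud(p)
for k in ["pin_grip","holder_a_mouth"]:
    for r in recognise(p,k)[:4]:
        u,v=r["xy"][0]*640,r["xy"][1]*480
        print(k,round(r["p"],2),int(u),int(v),np.round(P[min(int(v),479),min(int(u),639)]))
E
```

```text
1.5 [ 162.97850022 -603.36448455  404.66311214] [-3.11424745e+00 -4.13180231e-01  1.73004969e-05] [-0.78719776 -0.41032674 -0.09848364]$[0]: bad value
$[0]: bad value
```

View pics/w1.png

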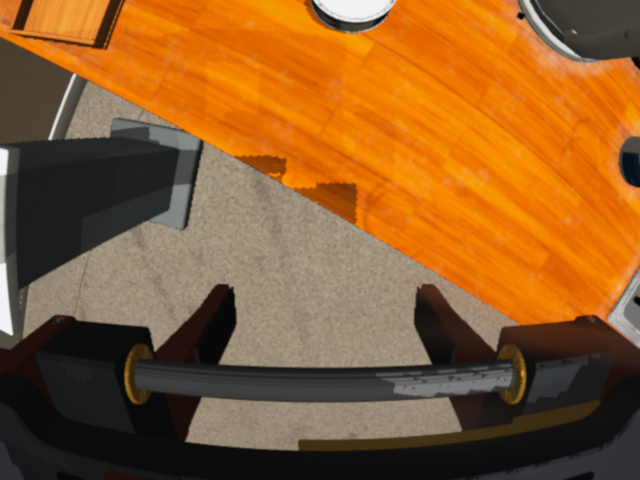

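The picture shows the start pose still, with the tin at (350,10) and the tray at (60,20). The rows were rejected, probably because each one needs every field. I'll write them in full.

```bash
python3 -m handwheel '[{"gripper":0,"tx":0,"ty":0,"tz":0,"rx":0,"ry":0,"rz":7.6},{"gripper":0,"tx":0,"ty":0,"tz":0,"rx":0,"ry":0,"rz":7.5}]'
```

```text
t: 1.9
ee_pos: [163.0, -603.4, 404.7]
orientation: [3.142, -0.006, 0.0]
ft_force: [0.1, -0.0, -1.4]
width: 88.1
```

```bash
python3 -m handwheel '[{"gripper":0,"tx":0.030,"ty":-0.050,"tz":0,"rx":0,"ry":0,"rz":0},{"gripper":0,"tx":0.030,"ty":-0.050,"tz":0,"rx":0,"ry":0,"rz":0},{"gripper":0,"tx":0.030,"ty":-0.050,"tz":0,"rx":0,"ry":0,"rz":0},{"gripper":0,"tx":0.030,"ty":-0.050,"tz":0,"rx":0,"ry":0,"rz":0},{"gripper":0,"tx":0.030,"ty":-0.050,"tz":0,"rx":0,"ry":0,"rz":0},{"gripper":0,"tx":0.030,"ty":-0.050,"tz":0,"rx":0,"ry":0,"rz":0},{"gripper":0,"tx":0.030,"ty":-0.050,"tz":0,"rx":0,"ry":0,"rz":0},{"gripper":0,"tx":0.030,"ty":-0.050,"tz":0,"rx":0,"ry":0,"rz":0}]'; python3 -m handwheel '[{"gripper":0,"tx":0.030,"ty":-0.050,"tz":0,"rx":0,"ry":0,"rz":0},{"gripper":0,"tx":0.030,"ty":-0.039,"tz":0,"rx":0,"ry":0,"rz":0},{"gripper":0,"tx":0,"ty":0,"tz":0,"rx":0,"ry":0,"rz":0}]'
python3 - <<'E'
from h import *
o=ctrl.get_obs();print(o["t"],o["ee_pos"],o["orientation"],o["ft_force"])
p=shot("wrist","w2.png")
P=cloud(p)
for k in ["pin_grip","holder_a_mouth"]:
    for r in recognise(p,k)[:4]:
        u,v=r["xy"][0]*640,r["xy"][1]*480
        print(k,round(r["p"],2),int(u),int(v),np.round(P[min(int(v),479),min(int(u),639)]))
E
```

```text
t: 2.9
ee_pos: [403.6, -201.6, 405.1]
orientation: [3.141, 0.0, 0.001]
ft_force: [1.8, -1.8, -0.0]
width: 88.2
t: 3.28
ee_pos: [464.4, -112.1, 404.9]
orientation: [-3.142, -0.007, -0.002]
ft_force: [-0.0, -0.4, 0.1]
width: 87.9
3.275 [ 464.3548923  -112.06453058  404.91070718] [-3.14156823e+00 -7.43492173e-03 -1.73072537e-03] [-0.04224343 -0.37350097  0.08707437]
pin_grip 0.88 304 140 [542. -95.  91.]
pin_grip 0.61 295 306 [nan nan nan]
holder_a_mouth 0.8 48 169 [532. 177.  67.]
holder_a_mouth 0.62 422 271 [ 404. -220.    5.]
```

View pics/w2.png

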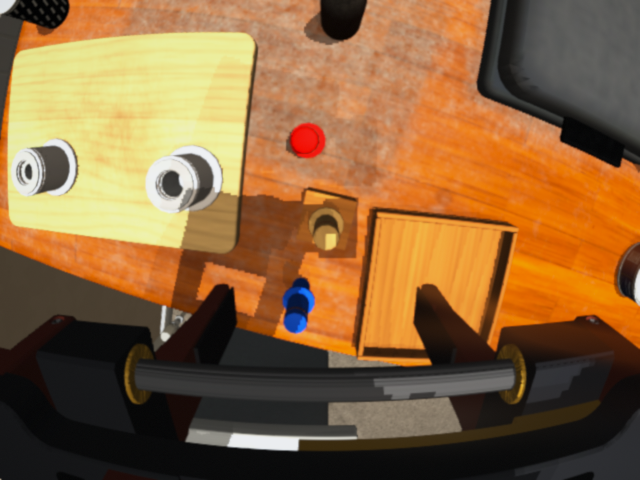

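The wrist view shows the wooden pin, its square top at (326,238), in the stand, with red at (305,140) and blue at (296,308). The holder mouths are at (28,172) and (175,183).

```bash
python3 - <<'E'
from h import *
p=shot("wrist");P=cloud(p)
I=p["image"]
cv2.imwrite("pics/crop.png",cv2.resize(np.hstack([I[160:280,250:400][:, :, ::-1],I[120:240,110:260][:,:,::-1]]),(800,320),interpolation=cv2.INTER_CUBIC))
Q=P.reshape(-1,3)
for nm,c,z0,z1,rr in [("h1",(531,199),76,86,40),("h2",(510,22),76,86,40),("pin",(467,-114),88,105,25),("collar",(467,-114),44,58,25),("stand",(467,-114),25,36,45),("tray rim",(390,-230),26,34,130)]:
    m=(np.hypot(Q[:,0]-c[0],Q[:,1]-c[1])<rr)&(Q[:,2]>z0)&(Q[:,2]<z1);q=Q[m]
    if len(q): print(nm,len(q),"mean",q.mean(0).round(1),"min",q.min(0).round(1),"max",q.max(0).round(1))
# foot / body fits: fit circle to rim points of top ring
    if nm[0]=="h":
        A=np.c_[q[:,:2],np.ones(len(q))]
    
for (u,v,z) in [(326,240,97),(175,183,82),(28,172,82)]: print(u,v,onplane(p,u,v,z).round(1))
m=(np.hypot(P[...,0]-467,P[...,1]+114)<25)&(P[...,2]>88)
vv,uu=np.nonzero(m);print(uu.min(),uu.max(),vv.min(),vv.max())
for nm,c in [("h1",(531,199)),("h2",(510,22))]:
    m=(np.hypot(P[...,0]-c[0],P[...,1]-c[1])<40)&(P[...,2]>78)&(P[...,2]<88)
    vv,uu=np.nonzero(m);pts=np.c_[uu,vv].astype(np.float32);h=cv2.convexHull(pts)
    (e,ax,an)=cv2.fitEllipse(h); print(nm,e,ax,onplane(p,e[0],e[1],82).round(1))
E
```

```text
h1 939 mean [532.7 199.   79.6] min [506.9 176.2  76. ] max [558.3 225.5  83.2]
h2 1789 mean [508.8  21.9  79.7] min [483.   -1.9  76. ] max [534.   50.2  82.9]
pin 586 mean [ 466.1 -112.4   95.5] min [ 454.9 -123.3   88. ] max [ 476.  -101.4   98.6]
collar 392 mean [ 472.2 -112.3   49.3] min [ 455.2 -127.4   44.7] max [481.6 -96.8  57.9]
stand 1526 mean [ 470.2 -112.7   29.1] min [ 435.1 -141.5   25.5] max [495.1 -82.8  32. ]
tray rim 3080 mean [ 411.7 -210.8   28.7] min [ 297.9 -320.7   26. ] max [ 483.5 -119.4   31.7]
326 240 [ 460.7 -115.2   97. ]
175 183 [507.7  14.3  82. ]
28 172 [530.9 191.   82. ]
219 430 219 479
h1 (23.9423770904541, 171.37863159179688) (30.173959732055664, 45.914588928222656) [532.2 197.5  82. ]
h2 (167.8118133544922, 181.92446899414062) (50.882022857666016, 56.02735137939453) [509.   21.1  82. ]
```

View pics/crop.png

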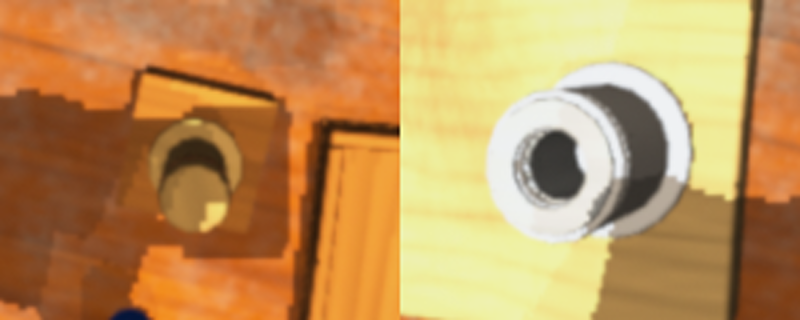

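The crop confirms it: a wooden pin with its collar, in the square stand block, axis at about (466,-113). I'll go down to grip it at mid-grip, TCP z 236.

```bash
python3 -m handwheel '[{"gripper":0,"tx":0.002,"ty":0.001,"tz":0.04,"rx":0,"ry":0,"rz":0},{"gripper":0,"tx":0,"ty":0,"tz":0.04,"rx":0,"ry":0,"rz":0},{"gripper":0,"tx":0,"ty":0,"tz":0.04,"rx":0,"ry":0,"rz":0},{"gripper":0,"tx":0,"ty":0,"tz":0.03,"rx":0,"ry":0,"rz":0},{"gripper":0,"tx":0,"ty":0,"tz":0.018,"rx":0,"ry":0,"rz":0},{"gripper":0,"tx":0,"ty":0,"tz":0,"rx":0,"ry":0,"rz":0}]'
python3 - <<'E'
from h import *
p=shot("wrist","w3.png");print(p["obs"]["ee_pos"],p["obs"]["ft_force"])
E
```

```text
t: 4.22
ee_pos: [463.8, -116.3, 235.7]
orientation: [-3.141, 0.003, 0.005]
ft_force: [-0.3, 0.2, 0.2]
width: 88.0
[ 463.83817421 -116.29090949  235.66979213] [-0.28392658  0.21159339  0.16991231]
```

View pics/w3.png

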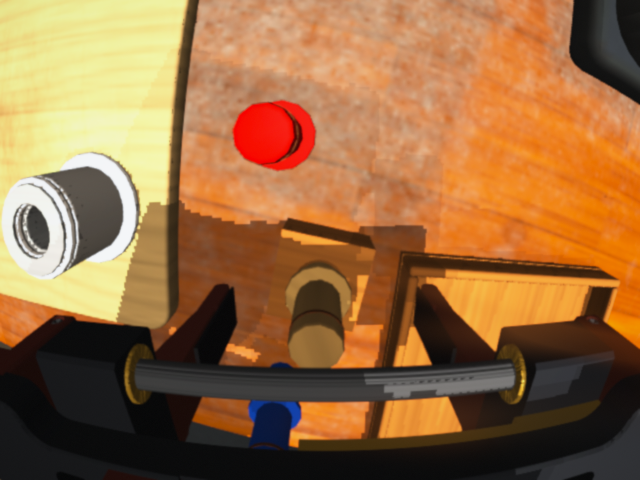

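```bash
python3 -m handwheel '[{"gripper":0,"tx":0.0022,"ty":-0.0033,"tz":0,"rx":0,"ry":0,"rz":0},{"gripper":0,"tx":0,"ty":0,"tz":0,"rx":0,"ry":0,"rz":0}]'
python3 - <<'E'
from h import *
p=shot("wrist");P=cloud(p).reshape(-1,3);print(p["obs"]["ee_pos"],p["obs"]["orientation"])
for nm,c,z0,z1,rr in [("pintop",(467,-114),94,103,18),("collar",(467,-114),44,56,20),("h2",(509,22),78,86,40)]:
    m=(np.hypot(P[:,0]-c[0],P[:,1]-c[1])<rr)&(P[:,2]>z0)&(P[:,2]<z1);q=P[m]
    if len(q): print(nm,len(q),"mean",q.mean(0).round(1),"min",q.min(0).round(1),"max",q.max(0).round(1))
E
```

```text
t: 4.53
ee_pos: [467.5, -112.0, 237.6]
orientation: [3.141, 0.0, 0.003]
ft_force: [-0.1, -1.2, 0.2]
width: 88.0
[ 467.51014941 -112.04804042  237.61926022] [3.14110774e+00 3.79692131e-04 2.94816623e-03]
pintop 1680 mean [ 467.6 -112.2   95.9] min [ 459.5 -122.9   94. ] max [ 476.4 -101.7   97.8]
collar 1527 mean [ 472.3 -112.3   49.3] min [ 455.  -128.3   44.5] max [481.9 -96.2  56. ]
h2 3534 mean [509.2  20.8  80.4] min [483.7  -1.3  78. ] max [533.8  47.   82.9]
```

```bash
python3 -m handwheel '[{"gripper":1,"tx":0,"ty":0,"tz":0,"rx":0,"ry":0,"rz":0},{"gripper":1,"tx":0,"ty":0,"tz":0,"rx":0,"ry":0,"rz":0},{"gripper":1,"tx":0,"ty":0,"tz":0,"rx":0,"ry":0,"rz":0},{"gripper":1,"tx":0,"ty":0,"tz":0,"rx":0,"ry":0,"rz":0},{"gripper":1,"tx":0,"ty":0,"tz":0,"rx":0,"ry":0,"rz":0},{"gripper":1,"tx":0,"ty":0,"tz":0,"rx":0,"ry":0,"rz":0}]'
python3 - <<'E'
from h import *
for i in range(4):
  p=shot("wrist");print(p["obs"]["t"],p["obs"]["ee_pos"].round(2),p["obs"]["orientation"].round(4),p["obs"]["width"],p["obs"]["ft_force"].round(2))
print(np.degrees(p["obs"]["qpos"]).round(2))
E
```

```text
t: 5.32
ee_pos: [467.1, -112.0, 236.6]
orientation: [-3.142, -0.0, 0.0]
ft_force: [-0.5, -0.6, -1.1]
width: 31.2
5.325 [ 467.06 -111.98  236.65] [-3.1416e+00 -4.0000e-04  2.0000e-04] 31.214209083737632 [-0.47 -0.59 -1.06]
5.375 [ 467.05 -111.99  236.66] [-3.1416e+00 -3.0000e-04  1.0000e-04] 27.417634054320054 [-0.13  0.11 -0.66]
5.425 [ 467.06 -111.99  236.64] [-3.1416e+00 -4.0000e-04  1.0000e-04] 23.093406056833274 [-0.03 -0.85 -0.33]
5.475 [ 467.07 -111.96  236.65] [-3.1416e+00 -5.0000e-04  0.0000e+00] 21.18863449507914 [-0.66 -0.33 -0.71]
[-14.9   28.48 116.91   0.    34.62  75.08]
```

```bash
python3 -m handwheel '[{"gripper":1,"tx":0,"ty":0,"tz":0,"rx":0,"ry":0,"rz":0},{"gripper":1,"tx":0,"ty":0,"tz":-0.02,"rx":0,"ry":0,"rz":0},{"gripper":1,"tx":0,"ty":0,"tz":-0.03,"rx":0,"ry":0,"rz":0},{"gripper":1,"tx":0,"ty":0,"tz":-0.03,"rx":0,"ry":0,"rz":0},{"gripper":1,"tx":0,"ty":0,"tz":-0.03,"rx":0,"ry":0,"rz":0},{"gripper":1,"tx":0.01,"ty":-0.03,"tz":0,"rx":0,"ry":0,"rz":0},{"gripper":1,"tx":0.01,"ty":-0.03,"tz":0,"rx":0,"ry":0,"rz":0},{"gripper":1,"tx":0.01,"ty":-0.03,"tz":0,"rx":0,"ry":0,"rz":0}]';python3 -m handwheel '[{"gripper":1,"tx":0.012,"ty":-0.03,"tz":0,"rx":0,"ry":0,"rz":0},{"gripper":1,"tx":0,"ty":-0.0135,"tz":0,"rx":0,"ry":0,"rz":0},{"gripper":1,"tx":0,"ty":0,"tz":0,"rx":0,"ry":0,"rz":0},{"gripper":1,"tx":0,"ty":0,"tz":0,"rx":0,"ry":0,"rz":0},{"gripper":1,"tx":0,"ty":0,"tz":0,"rx":0,"ry":0,"rz":0},{"gripper":1,"tx":0,"ty":0,"tz":0,"rx":0,"ry":0,"rz":0}]'
python3 - <<'E'
from h import *
p=shot("wrist","w4.png");p=shot("side","s4.png");cv2.imwrite("pics/s4c.png",cv2.resize(p["image"][150:300,200:400,::-1],(800,600),interpolation=cv2.INTER_CUBIC))
o=ctrl.get_obs();print(o["t"],o["ee_pos"],o["width"],o["ft_force"])
E
```

```text
t: 6.52
ee_pos: [497.1, -21.1, 346.8]
orientation: [3.142, -0.0, 0.0]
ft_force: [0.4, 0.2, -1.1]
width: 21.2
t: 7.28
ee_pos: [508.9, 20.9, 346.7]
orientation: [3.142, -0.001, 0.0]
ft_force: [-0.5, -0.5, -0.1]
width: 21.1
7.375 [508.99458704  21.12623694 346.72731155] 21.269196254009124 [ 0.22495134 -0.22320648 -0.36488373]
```

View pics/w4.png

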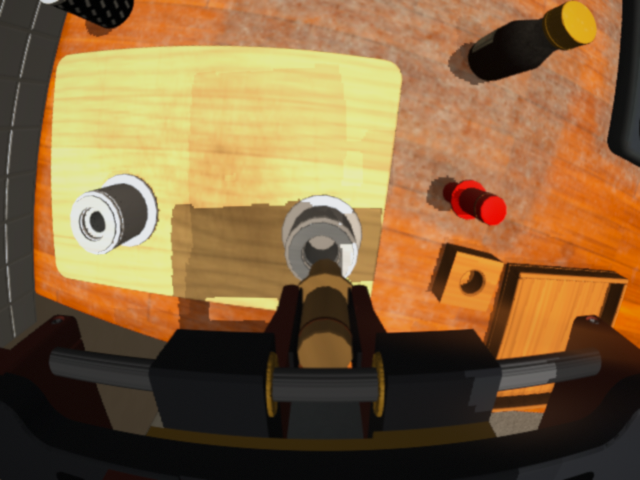

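View pics/s4c.png

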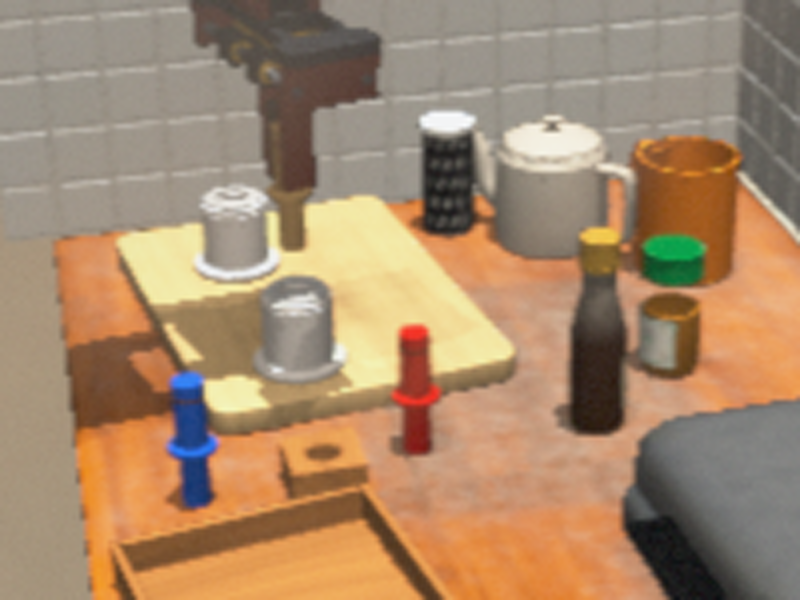

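The pin is held upright (jaws 21 mm), with its tip at about z 115 over the near holder. In the wrist view, the mouth is at (322,248) and the pin's collar at (327,280). I'll measure the remaining offset between pin axis and mouth.

```bash
cat > m.py <<'E'
from h import *
from scipy.optimize import least_squares
def circ(q,r,c0):
    s=least_squares(lambda c:np.hypot(q[:,0]-c[0],q[:,1]-c[1])-r,c0,loss="soft_l1",f_scale=0.7)
    return s.x.round(2),np.sqrt(np.mean(s.fun**2)).round(2)
def ringfit(p,c,top=82):
    """outer edge of mouth ring + hole edge, in the image, projected on mouth plane"""
    P=cloud(p); d=np.hypot(P[...,0]-c[0],P[...,1]-c[1])
    m=((d<32)&(P[...,2]>top-2.5)&(P[...,2]<top+4))
    q=P[m]; 
    return q.mean(0).round(1),q.min(0).round(1),q.max(0).round(1),len(q)
if __name__=="__main__":
    p=shot("wrist");P=cloud(p);o=p["obs"];t=o["ee_pos"];print(t.round(1),o["ft_force"].round(2))
    tipz=t[2]-231.65
    d=np.hypot(P[...,0]-t[0],P[...,1]-t[1])
    for nm,a,b,r in [("grip",54,92,11),("shaft",2,38,10),("collar",40.5,44.5,16.5)]:
        m=(d<25)&(P[...,2]>tipz+a)&(P[...,2]<tipz+b); q=P[m]
        # only front-facing & within finger gap
        if nm=="grip": q=q[np.abs(q[:,1]-t[1])<8]
        if len(q)>10: print(nm,len(q),circ(q,r,t[:2]),q.min(0).round(1),q.max(0).round(1))
    print(ringfit(p,(509,21.5)))
    m=(np.hypot(P[...,0]-509,P[...,1]-21.5)<33)&(P[...,2]>32)&(P[...,2]<70); q=P[m]
    print("body",len(q),circ(q[q[:,0]>505],26,(509,21)),)
    print(ringfit(p,(532,199)))
E
python3 m.py; python3 - <<'E'
import cv2
a=cv2.imread("pics/w4.png");cv2.imwrite("pics/w4c.png",cv2.resize(a[180:380,240:400],(640,800)[0:2],interpolation=cv2.INTER_CUBIC)[0:600])
E
```

```text
[509.   21.1 346.7] [ 0.22 -0.22 -0.36]
grip 2813 (array([506.28,  21.87]), np.float64(3.62)) [501.3  13.1 169.1] [518.6  29.1 207.1]
shaft 306 (array([506.66,  21.53]), np.float64(0.28)) [509.6  12.5 117.1] [517.3  31.  137.7]
collar 680 (array([504.14,  21.09]), np.float64(2.26)) [508.4   8.2 155.6] [523.7  34.7 159.6]
(array([513.8,  24.5,  80.8]), array([490.7,   1.9,  79.5]), array([531.7,  47.8,  82.9]), 1583)
body 904 (array([507.96,  24.16]), np.float64(3.25))
(array([532.8, 201.7,  80.8]), array([510.2, 179.9,  79.5]), array([555.3, 225.5,  83. ]), 1262)
```

View pics/w4c.png

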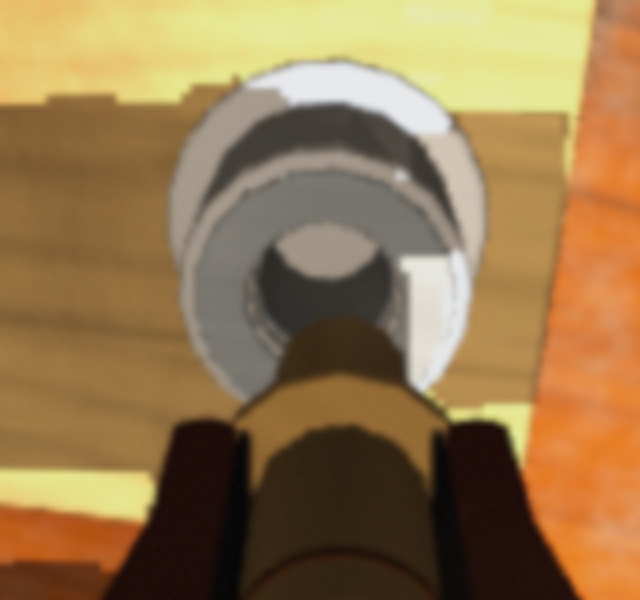

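```bash
cat > ring.py <<'E'
from m import *
def ring(p,c,top=82,lo=78.5,edge=True):
    P=cloud(p); d=np.hypot(P[...,0]-c[0],P[...,1]-c[1])
    m=((d<32)&(P[...,2]>lo)&(P[...,2]<top+4)).astype(np.uint8)
    n,l,st,_=cv2.connectedComponentsWithStats(m); k=1+np.argmax(st[1:,4]); m=(l==k).astype(np.uint8)
    cs,hi=cv2.findContours(m,cv2.RETR_CCOMP,cv2.CHAIN_APPROX_NONE)
    out=[]
    for cc,h in zip(cs,hi[0]):
        if len(cc)<20: continue
        q=np.array([onplane(p,u,v,top) for u,v in cc[:,0]])
        s=least_squares(lambda x:np.hypot(q[:,0]-x[0],q[:,1]-x[1])-x[2],[*c,20],loss="soft_l1",f_scale=0.5)
        out.append(("outer" if h[3]<0 else "hole",len(q),s.x.round(2),round(float(np.median(np.abs(s.fun))),2)))
    return out
def overlay(p,c,fn,box,top=82,sc=5):
    I=p["image"][:,:,::-1].copy(); u0,v0,u1,v1=box
    J=cv2.resize(I[v0:v1,u0:u1],None,fx=sc,fy=sc,interpolation=cv2.INTER_CUBIC)
    for r,z,col in [(23,top,(0,0,255)),(13.5,top,(0,255,0)),(34,28,(255,0,0)),(26,74,(255,255,0))]:
        pts=np.array([proj(p,[c[0]+r*np.cos(a),c[1]+r*np.sin(a),z]) for a in np.linspace(0,2*np.pi,100)])
        pts=((pts-[u0,v0]+.5)*sc).astype(np.int32); cv2.polylines(J,[pts],True,col,1)
    cv2.imwrite("pics/"+fn,J)
E
python3 - <<'E'
from ring import *
p=shot("wrist")
for c in [(509,23),(532,201)]: print(ring(p,c),ring(p,c,lo=80))
overlay(p,(508.7,24.3),"ov1.png",(260,180,390,300))
p=shot("top")
for c in [(509,23),(532,201)]: print("top",ring(p,c),ring(p,c,lo=80))
E
```

```text
[('outer', 297, array([509.67,  23.97,  21.57]), 1.2)] [('outer', 284, array([509.34,  23.95,  20.98]), 1.27)]
[('outer', 171, array([532.94, 201.35,  22.45]), 0.33), ('hole', 93, array([532.95, 201.33,  13.41]), 0.28)] [('outer', 171, array([532.83, 201.86,  21.9 ]), 0.38), ('hole', 96, array([532.85, 201.77,  13.84]), 0.29)]
top [('outer', 22, array([-69631.22, 147120.69, 162985.16]), 2.68)] []Traceback (most recent call last):
  File "<stdin>", line 6, in <module>
  File "ring.py", line 5, in ring
    n,l,st,_=cv2.connectedComponentsWithStats(m); k=1+np.argmax(st[1:,4]); m=(l==k).astype(np.uint8)
                                                      ~~~~~~~~~^^^^^^^^^^
    return _wrapfunc(a, 'argmax', axis=axis, out=out, **kwds)
    return bound(*args, **kwds)
ValueError: attempt to get argmax of an empty sequence
```

View pics/ov1.png

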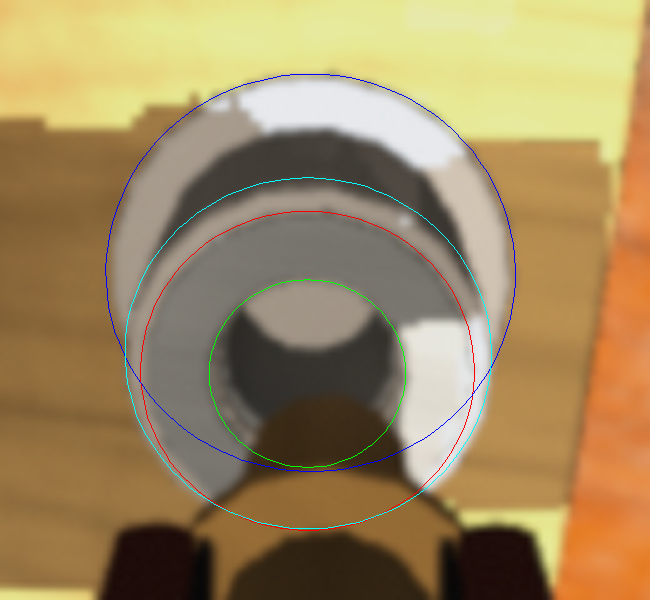

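```bash
cat > pinov.py <<'E'
from ring import *
def pinov(p,c,tipz,fn,box,sc=5):
    I=p["image"][:,:,::-1].copy(); u0,v0,u1,v1=box
    J=cv2.resize(I[v0:v1,u0:u1],None,fx=sc,fy=sc,interpolation=cv2.INTER_CUBIC)
    for r,z,col in [(16.5,tipz+40,(0,0,255)),(16.5,tipz+45,(0,255,0)),(10,tipz+1.5,(255,0,0)),(11,tipz+92,(255,255,0))]:
        pts=np.array([proj(p,[c[0]+r*np.cos(a),c[1]+r*np.sin(a),z]) for a in np.linspace(0,2*np.pi,100)])
        pts=((pts-[u0,v0]+.5)*sc).astype(np.int32); cv2.polylines(J,[pts],True,col,1)
    cv2.imwrite("pics/"+fn,J)
E
python3 - <<'E'
from pinov import *
p=shot("wrist");t=p["obs"]["ee_pos"];print(t)
pinov(p,(t[0],t[1]),t[2]-231.65,"po1.png",(260,240,390,360))
E
```

```text
[509.01508028  21.39064092 346.7048457 ]
```

View pics/po1.png

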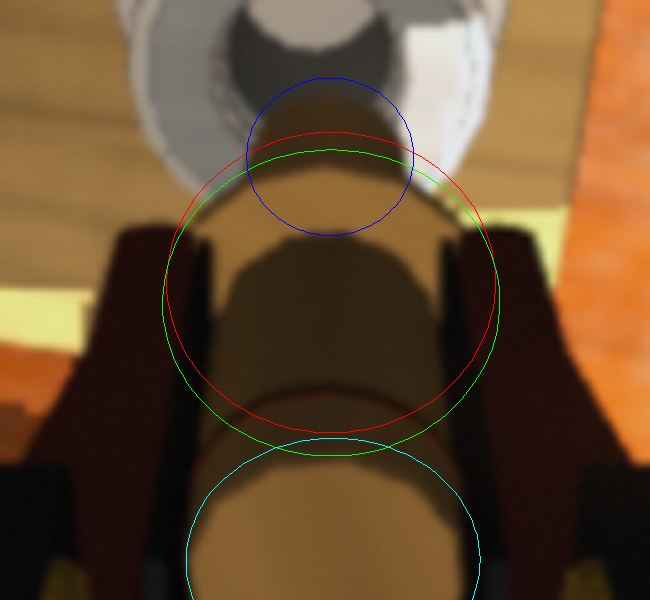

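```bash
python3 -m handwheel '[{"gripper":1,"tx":0.002,"ty":-0.0025,"tz":0.01,"rx":0,"ry":0,"rz":0},{"gripper":1,"tx":0,"ty":0,"tz":0.01,"rx":0,"ry":0,"rz":0},{"gripper":1,"tx":0,"ty":0,"tz":0.008,"rx":0,"ry":0,"rz":0},{"gripper":1,"tx":0,"ty":0,"tz":0,"rx":0,"ry":0,"rz":0},{"gripper":1,"tx":0,"ty":0,"tz":0,"rx":0,"ry":0,"rz":0}]'
python3 - <<'E'
from pinov import *
p=shot("wrist");t=p["obs"]["ee_pos"];print(t)
pinov(p,(t[0]-2.2,t[1]),t[2]-231.65,"po2.png",(260,240,390,360))
overlay(p,(508.7,23.8),"ov2.png",(260,200,390,320))
a=cv2.imread("pics/po2.png");b=cv2.imread("pics/ov2.png");cv2.imwrite("pics/c2.png",cv2.resize(np.hstack([a,b]),(800,370)))
p=shot("side");cv2.imwrite("pics/s5c.png",cv2.resize(p["image"][180:280,230:330,::-1],(600,600),interpolation=cv2.INTER_CUBIC))
E
```

```text
t: 8.2
ee_pos: [511.1, 24.0, 318.7]
orientation: [-3.142, -0.0, 0.0]
ft_force: [-1.0, 0.7, -0.5]
width: 21.4
[511.10940933  24.01620205 318.6630841 ]
```

View pics/c2.png

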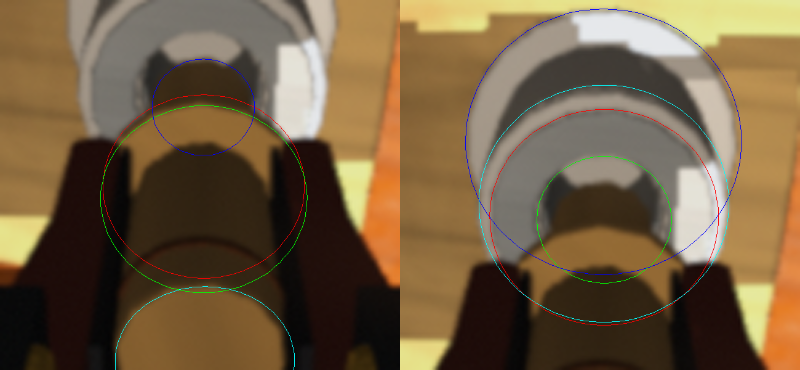

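View pics/s5c.png

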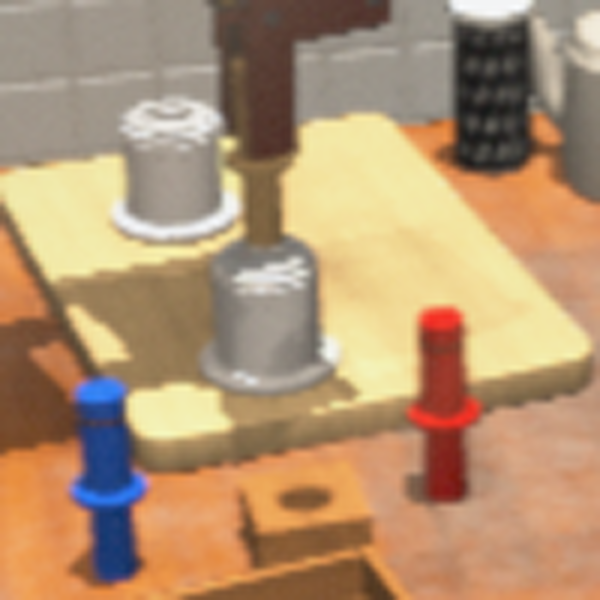

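The pin looks centred over the mouth in both views. In the side view the shaft is at 263 and the body spans 212–318. I'll lower it gently.

```bash
python3 -m handwheel '[{"gripper":1,"tx":0,"ty":0,"tz":0.003,"rx":0,"ry":0,"rz":0},{"gripper":1,"tx":0,"ty":0,"tz":0.003,"rx":0,"ry":0,"rz":0},{"gripper":1,"tx":0,"ty":0,"tz":0.003,"rx":0,"ry":0,"rz":0},{"gripper":1,"tx":0,"ty":0,"tz":0,"rx":0,"ry":0,"rz":0}]';python3 -m handwheel '[{"gripper":1,"tx":0,"ty":0,"tz":0.002,"rx":0,"ry":0,"rz":0},{"gripper":1,"tx":0,"ty":0,"tz":0,"rx":0,"ry":0,"rz":0}]';python3 -m handwheel '[{"gripper":1,"tx":0,"ty":0,"tz":0.0015,"rx":0,"ry":0,"rz":0},{"gripper":1,"tx":0,"ty":0,"tz":0,"rx":0,"ry":0,"rz":0}]'
```

```text
t: 8.8
ee_pos: [510.9, 24.0, 309.4]
orientation: [3.142, 0.0, -0.001]
ft_force: [-0.2, 0.5, -1.2]
width: 21.5
t: 9.05
ee_pos: [511.0, 24.0, 307.5]
orientation: [3.142, 0.0, -0.0]
ft_force: [0.0, -0.4, -1.1]
width: 21.2
t: 9.3
ee_pos: [511.0, 24.0, 306.1]
orientation: [-3.142, -0.0, 0.0]
ft_force: [0.4, 1.1, -1.0]
width: 21.2
```

```bash
for i in 1; do python3 -m handwheel '[{"gripper":1,"tx":0,"ty":0,"tz":0.001,"rx":0,"ry":0,"rz":0},{"gripper":1,"tx":0,"ty":0,"tz":0,"rx":0,"ry":0,"rz":0}]';python3 -m handwheel '[{"gripper":1,"tx":0,"ty":0,"tz":0.001,"rx":0,"ry":0,"rz":0},{"gripper":1,"tx":0,"ty":0,"tz":0,"rx":0,"ry":0,"rz":0}]'; done
```

```text
t: 9.55
ee_pos: [511.0, 24.0, 305.1]
orientation: [-3.142, -0.0, 0.0]
ft_force: [0.3, 0.0, 0.2]
width: 21.0
t: 9.8
ee_pos: [511.0, 24.0, 304.1]
orientation: [3.142, 0.0, -0.0]
ft_force: [-1.0, -0.8, -0.8]
width: 21.2
```

```bash
python3 -m handwheel '[{"gripper":1,"tx":0,"ty":0,"tz":0.001,"rx":0,"ry":0,"rz":0},{"gripper":1,"tx":0,"ty":0,"tz":0,"rx":0,"ry":0,"rz":0}]';python3 -m handwheel '[{"gripper":1,"tx":0,"ty":0,"tz":0.001,"rx":0,"ry":0,"rz":0},{"gripper":1,"tx":0,"ty":0,"tz":0,"rx":0,"ry":0,"rz":0}]'
```

```text
t: 10.05
ee_pos: [511.0, 24.0, 303.1]
orientation: [-3.142, -0.0, 0.0]
ft_force: [0.2, -0.0, -0.4]
width: 21.6
t: 10.3
ee_pos: [511.0, 24.1, 302.1]
orientation: [3.142, 0.0, -0.0]
ft_force: [0.4, 0.0, -1.0]
width: 21.3
```

```bash
python3 -m handwheel '[{"gripper":1,"tx":0,"ty":0,"tz":0.001,"rx":0,"ry":0,"rz":0},{"gripper":1,"tx":0,"ty":0,"tz":0.001,"rx":0,"ry":0,"rz":0}]';python3 -m handwheel '[{"gripper":1,"tx":0,"ty":0,"tz":0.001,"rx":0,"ry":0,"rz":0},{"gripper":1,"tx":0,"ty":0,"tz":0.001,"rx":0,"ry":0,"rz":0}]';python3 -m handwheel '[{"gripper":1,"tx":0,"ty":0,"tz":0.002,"rx":0,"ry":0,"rz":0},{"gripper":1,"tx":0,"ty":0,"tz":0,"rx":0,"ry":0,"rz":0}]'
python3 - <<'E'
from h import *
p=shot("wrist","w6.png");cv2.imwrite("pics/w6c.png",cv2.resize(p["image"][200:360,240:400,::-1],(600,600),interpolation=cv2.INTER_CUBIC))
p=shot("side");cv2.imwrite("pics/s6c.png",cv2.resize(p["image"][180:280,230:330,::-1],(600,600),interpolation=cv2.INTER_CUBIC))
print(p["obs"]["ft_force"],p["obs"]["ee_pos"])
E
```

```text
t: 10.55
ee_pos: [511.0, 24.0, 300.1]
orientation: [-3.142, -0.0, -0.0]
ft_force: [-0.9, 0.7, -1.2]
width: 21.1
t: 10.8
ee_pos: [511.0, 24.0, 298.1]
orientation: [-3.142, -0.0, 0.0]
ft_force: [-0.3, -0.1, 0.6]
width: 21.3
t: 11.05
ee_pos: [511.0, 24.0, 296.0]
orientation: [3.142, 0.0, -0.001]
ft_force: [-0.0, -0.1, -0.5]
width: 21.0
[ 0.63737073 -0.01406508 -0.6036056 ] [511.0020856   24.02781323 296.06835472]
```

View pics/s6c.png

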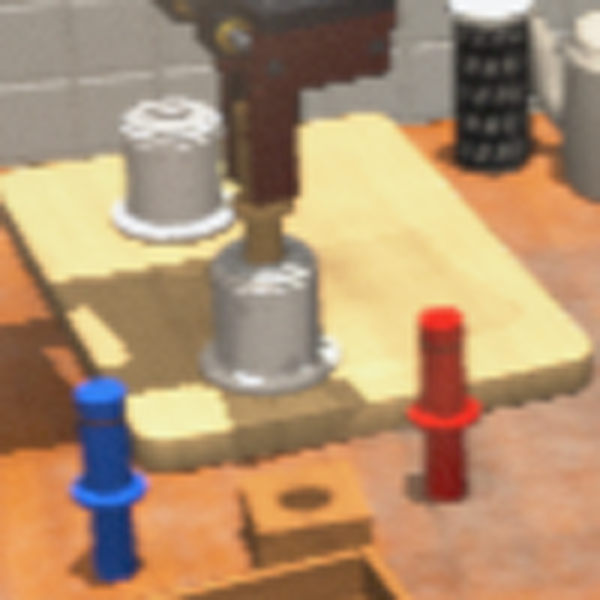

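View pics/w6c.png

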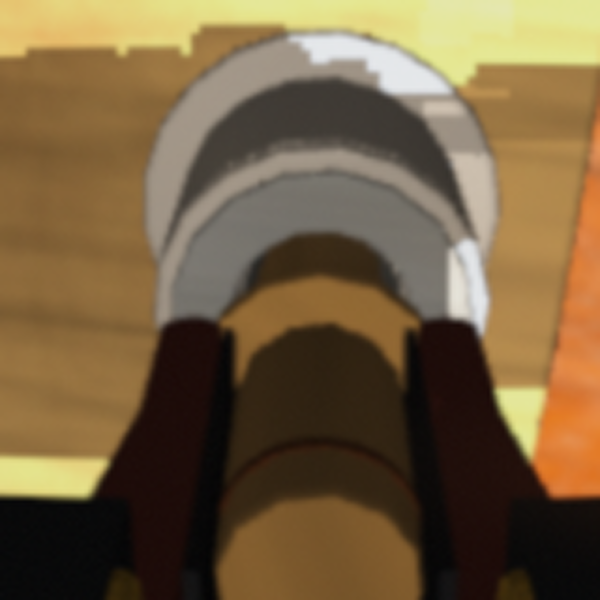

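The tip is 18 mm below the mouth with no force, so the near holder is the good one. I'll lift out and check the other.

```bash
python3 -m handwheel '[{"gripper":1,"tx":0,"ty":0,"tz":-0.015,"rx":0,"ry":0,"rz":0},{"gripper":1,"tx":0,"ty":0,"tz":-0.015,"rx":0,"ry":0,"rz":0},{"gripper":1,"tx":0,"ty":0,"tz":-0.02,"rx":0,"ry":0,"rz":0},{"gripper":1,"tx":0.004,"ty":-0.03,"tz":0,"rx":0,"ry":0,"rz":0},{"gripper":1,"tx":0.004,"ty":-0.03,"tz":0,"rx":0,"ry":0,"rz":0},{"gripper":1,"tx":0.004,"ty":-0.03,"tz":0,"rx":0,"ry":0,"rz":0},{"gripper":1,"tx":0.004,"ty":-0.03,"tz":0,"rx":0,"ry":0,"rz":0},{"gripper":1,"tx":0.004,"ty":-0.03,"tz":0,"rx":0,"ry":0,"rz":0}]';python3 -m handwheel '[{"gripper":1,"tx":0.004,"ty":-0.0275,"tz":0,"rx":0,"ry":0,"rz":0},{"gripper":1,"tx":0,"ty":0,"tz":0,"rx":0,"ry":0,"rz":0},{"gripper":1,"tx":0,"ty":0,"tz":0,"rx":0,"ry":0,"rz":0},{"gripper":1,"tx":0,"ty":0,"tz":0,"rx":0,"ry":0,"rz":0}]'
cat > look.py <<'E'
from pinov import *
import sys
c=eval(sys.argv[1]);fn=sys.argv[2]
p=shot("wrist");t=p["obs"]["ee_pos"];print(p["obs"]["t"],t,p["obs"]["ft_force"],ring(p,c),ring(p,c,lo=80))
b=(260,200,390,330)
pinov(p,(t[0]-2.2,t[1]),t[2]-231.65,"a.png",b); overlay(p,c,"b.png",b)
cv2.imwrite("pics/"+fn,cv2.resize(np.hstack([cv2.imread("pics/a.png"),cv2.imread("pics/b.png")]),(800,400)))
E
python3 look.py "(532.9,201.5)" c3.png
```

```text
t: 12.15
ee_pos: [531.2, 175.1, 347.7]
orientation: [-3.141, -0.0, -0.003]
ft_force: [0.1, -0.0, -0.6]
width: 21.5
t: 12.65
ee_pos: [534.9, 200.6, 346.5]
orientation: [3.141, -0.001, -0.0]
ft_force: [-1.2, -0.5, -0.2]
width: 21.4
12.65 [534.86816314 200.60155656 346.47255198] [-1.20839186 -0.49795848 -0.16952594] [('outer', 282, array([534.  , 203.12,  21.45]), 1.23)] [('outer', 266, array([533.64, 203.33,  20.97]), 1.18)]
```

View pics/c3.png

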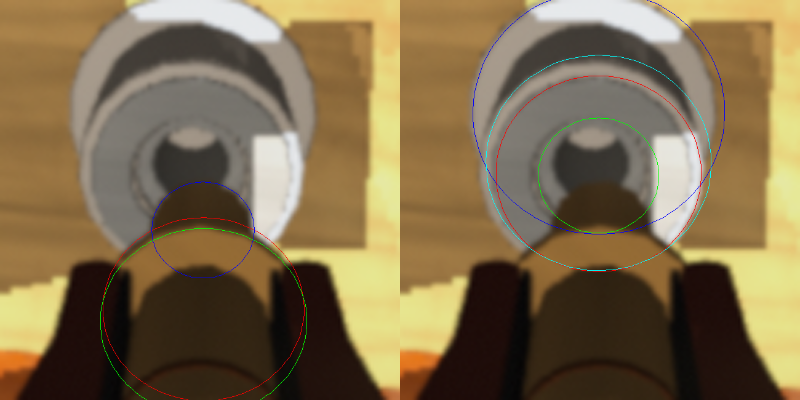

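The model is about 1.4 mm off in y, and the ring fit agrees. The same relation that worked at the near holder gives a TCP target of (535.3,203.2).

```bash
python3 -m handwheel '[{"gripper":1,"tx":0.0005,"ty":-0.0025,"tz":0.01,"rx":0,"ry":0,"rz":0},{"gripper":1,"tx":0,"ty":0,"tz":0.01,"rx":0,"ry":0,"rz":0},{"gripper":1,"tx":0,"ty":0,"tz":0.008,"rx":0,"ry":0,"rz":0},{"gripper":1,"tx":0,"ty":0,"tz":0,"rx":0,"ry":0,"rz":0},{"gripper":1,"tx":0,"ty":0,"tz":0,"rx":0,"ry":0,"rz":0}]'
python3 look.py "(532.9,203)" c4.png
```

```text
t: 13.32
ee_pos: [535.6, 204.1, 318.1]
orientation: [-3.142, -0.0, 0.0]
ft_force: [-0.9, -0.9, -0.5]
width: 21.5
13.325 [535.55662162 204.08431486 318.12899861] [-0.8535483  -0.91621415 -0.46148243] [('outer', 279, array([534.13, 203.36,  21.37]), 1.09)] [('outer', 270, array([533.75, 203.34,  20.83]), 1.21)]
```

View pics/c4.png

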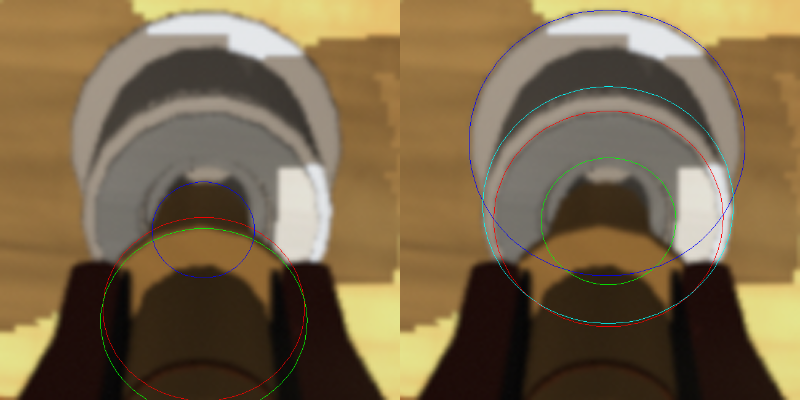

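```bash
python3 -m handwheel '[{"gripper":1,"tx":0,"ty":0.0006,"tz":0.003,"rx":0,"ry":0,"rz":0},{"gripper":1,"tx":0,"ty":0,"tz":0.003,"rx":0,"ry":0,"rz":0},{"gripper":1,"tx":0,"ty":0,"tz":0.003,"rx":0,"ry":0,"rz":0},{"gripper":1,"tx":0,"ty":0,"tz":0,"rx":0,"ry":0,"rz":0}]';python3 -m handwheel '[{"gripper":1,"tx":0,"ty":0,"tz":0.0015,"rx":0,"ry":0,"rz":0},{"gripper":1,"tx":0,"ty":0,"tz":0,"rx":0,"ry":0,"rz":0}]';python3 -m handwheel '[{"gripper":1,"tx":0,"ty":0,"tz":0.001,"rx":0,"ry":0,"rz":0},{"gripper":1,"tx":0,"ty":0,"tz":0,"rx":0,"ry":0,"rz":0}]'
```

```text
t: 13.88
ee_pos: [535.4, 203.4, 308.8]
orientation: [3.141, 0.0, -0.001]
ft_force: [-0.6, -1.0, -0.8]
width: 21.1
t: 14.12
ee_pos: [535.5, 203.4, 307.6]
orientation: [3.142, 0.0, -0.0]
ft_force: [0.0, 1.3, -0.9]
width: 21.3
t: 14.38
ee_pos: [535.5, 203.4, 306.6]
orientation: [3.142, 0.0, -0.0]
ft_force: [0.0, 0.6, -0.1]
width: 21.5
```

```bash
python3 -m handwheel '[{"gripper":1,"tx":0,"ty":0,"tz":0.0005,"rx":0,"ry":0,"rz":0},{"gripper":1,"tx":0,"ty":0,"tz":0,"rx":0,"ry":0,"rz":0}]';python3 -m handwheel '[{"gripper":1,"tx":0,"ty":0,"tz":0.0005,"rx":0,"ry":0,"rz":0},{"gripper":1,"tx":0,"ty":0,"tz":0,"rx":0,"ry":0,"rz":0}]'
```

```text
t: 14.62
ee_pos: [535.5, 203.4, 306.1]
orientation: [3.142, 0.0, -0.0]
ft_force: [0.0, 0.7, -0.7]
width: 21.5
t: 14.88
ee_pos: [535.5, 203.4, 305.6]
orientation: [3.142, 0.0, -0.0]
ft_force: [0.5, 0.2, -1.6]
width: 21.1
```

```bash
python3 -m handwheel '[{"gripper":1,"tx":0,"ty":0,"tz":0.0005,"rx":0,"ry":0,"rz":0},{"gripper":1,"tx":0,"ty":0,"tz":0,"rx":0,"ry":0,"rz":0}]'
```

```text
t: 15.12
ee_pos: [535.5, 203.4, 305.2]
orientation: [-3.142, -0.0, 0.0]
ft_force: [0.3, -0.2, -0.9]
width: 20.9
```

```bash
python3 -m handwheel '[{"gripper":1,"tx":0,"ty":0,"tz":0.0005,"rx":0,"ry":0,"rz":0},{"gripper":1,"tx":0,"ty":0,"tz":0,"rx":0,"ry":0,"rz":0}]'
```

```text
t: 15.38
ee_pos: [535.5, 203.4, 304.6]
orientation: [3.142, 0.0, -0.0]
ft_force: [-0.6, 0.2, -0.6]
width: 21.6
```

```bash
python3 -m handwheel '[{"gripper":1,"tx":0,"ty":0,"tz":0.0005,"rx":0,"ry":0,"rz":0},{"gripper":1,"tx":0,"ty":0,"tz":0,"rx":0,"ry":0,"rz":0}]'
```

```text
t: 15.62
ee_pos: [535.5, 203.5, 304.3]
orientation: [-3.142, -0.0, -0.0]
ft_force: [-0.4, -0.3, 1.0]
width: 21.5
```

```bash
python3 -m handwheel '[{"gripper":1,"tx":0,"ty":0,"tz":0.0005,"rx":0,"ry":0,"rz":0},{"gripper":1,"tx":0,"ty":0,"tz":0,"rx":0,"ry":0,"rz":0}]'
```

```text
t: 15.88
ee_pos: [535.7, 203.5, 304.2]
orientation: [-3.141, -0.001, -0.001]
ft_force: [-0.9, -1.0, 4.4]
width: 21.6
```

```bash
python3 -m handwheel '[{"gripper":1,"tx":0,"ty":0,"tz":0.0005,"rx":0,"ry":0,"rz":0},{"gripper":1,"tx":0,"ty":0,"tz":0,"rx":0,"ry":0,"rz":0}]'
```

```text
t: 16.12
ee_pos: [535.8, 203.6, 304.1]
orientation: [-3.141, -0.0, -0.002]
ft_force: [-2.0, -0.1, 8.2]
width: 21.5
```

It is stopped with the tip about 9.5 mm below the mouth, at about 8 N. I'll hold briefly, confirm, and then withdraw.

```bash
python3 -m handwheel '[{"gripper":1,"tx":0,"ty":0,"tz":0,"rx":0,"ry":0,"rz":0},{"gripper":1,"tx":0,"ty":0,"tz":0,"rx":0,"ry":0,"rz":0}]'
python3 - <<'E'
from h import *
p=shot("wrist");cv2.imwrite("pics/w7c.png",cv2.resize(p["image"][200:360,240:400,::-1],(600,600),interpolation=cv2.INTER_CUBIC))
print(p["obs"]["ft_force"],p["obs"]["ee_pos"])
E
```

```text
t: 16.38
ee_pos: [535.8, 203.6, 304.1]
orientation: [-3.141, -0.0, -0.002]
ft_force: [-1.9, -0.2, 7.6]
width: 21.2
[-1.86993239 -0.16059832  7.59826434] [535.77435337 203.5736464  304.06805425]
```

View pics/w7c.png

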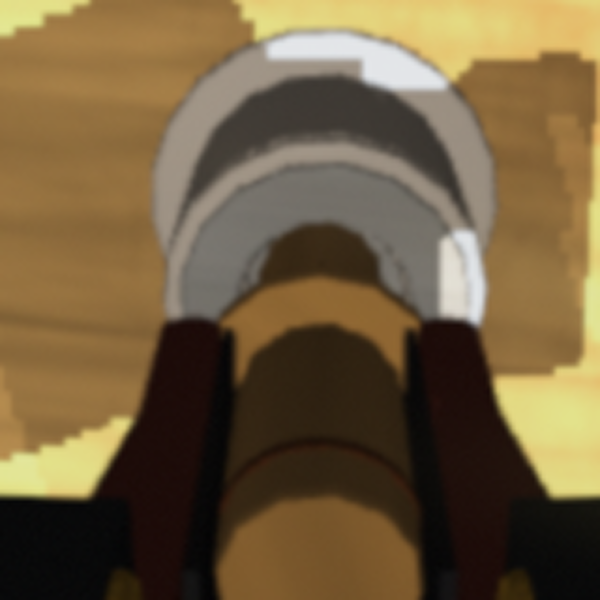

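```bash
python3 -m handwheel '[{"gripper":1,"tx":0,"ty":0,"tz":-0.015,"rx":0,"ry":0,"rz":0},{"gripper":1,"tx":0,"ty":0,"tz":-0.015,"rx":0,"ry":0,"rz":0},{"gripper":1,"tx":0,"ty":0,"tz":-0.013,"rx":0,"ry":0,"rz":0},{"gripper":1,"tx":-0.004,"ty":0.03,"tz":0,"rx":0,"ry":0,"rz":0},{"gripper":1,"tx":-0.004,"ty":0.03,"tz":0,"rx":0,"ry":0,"rz":0},{"gripper":1,"tx":-0.004,"ty":0.03,"tz":0,"rx":0,"ry":0,"rz":0},{"gripper":1,"tx":-0.004,"ty":0.03,"tz":0,"rx":0,"ry":0,"rz":0},{"gripper":1,"tx":-0.004,"ty":0.03,"tz":0,"rx":0,"ry":0,"rz":0}]';python3 -m handwheel '[{"gripper":1,"tx":-0.004,"ty":0.0295,"tz":0,"rx":0,"ry":0,"rz":0},{"gripper":1,"tx":0,"ty":0,"tz":0,"rx":0,"ry":0,"rz":0},{"gripper":1,"tx":0,"ty":0,"tz":0,"rx":0,"ry":0,"rz":0},{"gripper":1,"tx":0,"ty":0,"tz":0,"rx":0,"ry":0,"rz":0},{"gripper":1,"tx":0,"ty":0,"tz":0,"rx":0,"ry":0,"rz":0}]'
python3 look.py "(508.7,23.8)" c5.png
```

```text
t: 17.42
ee_pos: [515.4, 52.5, 347.0]
orientation: [-3.142, -0.001, -0.001]
ft_force: [0.5, 0.1, -0.6]
width: 21.6
t: 18.05
ee_pos: [511.6, 24.7, 346.2]
orientation: [-3.142, -0.002, -0.0]
ft_force: [0.4, -0.7, -1.3]
width: 21.6
18.05 [511.63119525  24.66771379 346.20523747] [ 0.36011225 -0.71429389 -1.33374856] [('outer', 282, array([509.54,  24.25,  21.75]), 1.02)] [('outer', 265, array([509.42,  24.08,  21.05]), 1.35)]
```

View pics/c5.png

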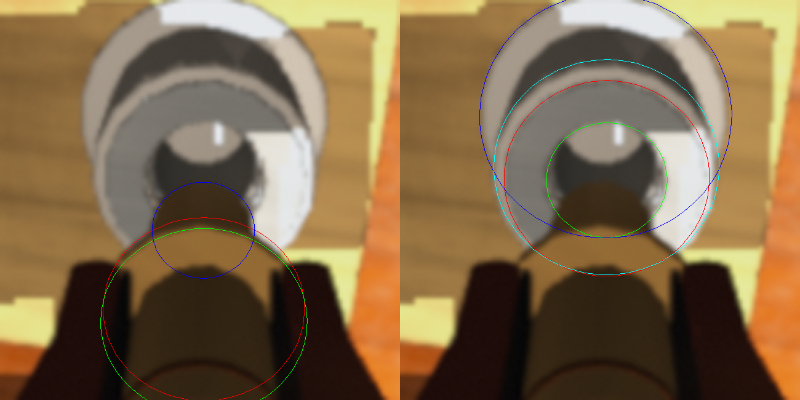

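The holder is unmoved and the pin unshifted in the grip. I'll correct about 0.6 mm and go in.

```bash
python3 -m handwheel '[{"gripper":1,"tx":-0.0006,"ty":0.0006,"tz":0.009,"rx":0,"ry":0,"rz":0},{"gripper":1,"tx":0,"ty":0,"tz":0.009,"rx":0,"ry":0,"rz":0},{"gripper":1,"tx":0,"ty":0,"tz":0.009,"rx":0,"ry":0,"rz":0},{"gripper":1,"tx":0,"ty":0,"tz":0.005,"rx":0,"ry":0,"rz":0},{"gripper":1,"tx":0,"ty":0,"tz":0.003,"rx":0,"ry":0,"rz":0},{"gripper":1,"tx":0,"ty":0,"tz":0,"rx":0,"ry":0,"rz":0}]';python3 -m handwheel '[{"gripper":1,"tx":0,"ty":0,"tz":0.0015,"rx":0,"ry":0,"rz":0},{"gripper":1,"tx":0,"ty":0,"tz":0.0015,"rx":0,"ry":0,"rz":0},{"gripper":1,"tx":0,"ty":0,"tz":0,"rx":0,"ry":0,"rz":0}]';python3 -m handwheel '[{"gripper":1,"tx":0,"ty":0,"tz":0.001,"rx":0,"ry":0,"rz":0},{"gripper":1,"tx":0,"ty":0,"tz":0.001,"rx":0,"ry":0,"rz":0},{"gripper":1,"tx":0,"ty":0,"tz":0,"rx":0,"ry":0,"rz":0}]'
```

```text
t: 18.85
ee_pos: [511.0, 23.3, 311.0]
orientation: [-3.142, -0.0, 0.0]
ft_force: [0.8, -0.6, -1.0]
width: 21.3
t: 19.23
ee_pos: [510.9, 23.3, 308.2]
orientation: [3.142, 0.001, 0.0]
ft_force: [-0.5, 0.4, -0.2]
width: 21.2
t: 19.6
ee_pos: [510.9, 23.3, 306.1]
orientation: [-3.142, -0.0, 0.0]
ft_force: [-0.4, 0.4, -0.1]
width: 21.4
```

```bash
python3 -m handwheel '[{"gripper":1,"tx":0,"ty":-0.0007,"tz":0,"rx":0,"ry":0,"rz":0},{"gripper":1,"tx":0,"ty":0,"tz":0.001,"rx":0,"ry":0,"rz":0},{"gripper":1,"tx":0,"ty":0,"tz":0.001,"rx":0,"ry":0,"rz":0},{"gripper":1,"tx":0,"ty":0,"tz":0,"rx":0,"ry":0,"rz":0}]';python3 -m handwheel '[{"gripper":1,"tx":0,"ty":0,"tz":0.001,"rx":0,"ry":0,"rz":0},{"gripper":1,"tx":0,"ty":0,"tz":0.001,"rx":0,"ry":0,"rz":0}]';python3 -m handwheel '[{"gripper":1,"tx":0,"ty":0,"tz":0.001,"rx":0,"ry":0,"rz":0},{"gripper":1,"tx":0,"ty":0,"tz":0.001,"rx":0,"ry":0,"rz":0}]'
```

```text
t: 20.1
ee_pos: [510.9, 24.0, 304.1]
orientation: [-3.142, -0.0, 0.0]
ft_force: [-0.1, 0.3, -0.9]
width: 21.5
t: 20.35
ee_pos: [510.9, 24.0, 302.1]
orientation: [-3.142, -0.0, -0.0]
ft_force: [0.3, 0.0, 0.3]
width: 21.3
t: 20.6
ee_pos: [510.9, 24.0, 300.1]
orientation: [3.142, 0.0, -0.0]
ft_force: [-0.1, 0.1, -0.9]
width: 21.3
```

Past 9 mm with no force. I'll continue down in 2 mm rows, watching the force.

```bash
python3 -m handwheel '[{"gripper":1,"tx":0,"ty":0,"tz":0.002,"rx":0,"ry":0,"rz":0},{"gripper":1,"tx":0,"ty":0,"tz":0.002,"rx":0,"ry":0,"rz":0},{"gripper":1,"tx":0,"ty":0,"tz":0.002,"rx":0,"ry":0,"rz":0}]'
```

```text
t: 20.98
ee_pos: [510.9, 24.0, 294.0]
orientation: [-3.142, -0.0, -0.0]
ft_force: [0.1, -0.5, -1.3]
width: 21.5
```

```bash
python3 -m handwheel '[{"gripper":1,"tx":0,"ty":0,"tz":0.002,"rx":0,"ry":0,"rz":0},{"gripper":1,"tx":0,"ty":0,"tz":0.002,"rx":0,"ry":0,"rz":0},{"gripper":1,"tx":0,"ty":0,"tz":0.002,"rx":0,"ry":0,"rz":0}]'
```

```text
t: 21.35
ee_pos: [510.9, 24.0, 288.0]
orientation: [3.142, 0.0, -0.0]
ft_force: [-0.5, -0.7, -0.6]
width: 21.2
```

```bash
python3 -m handwheel '[{"gripper":1,"tx":0,"ty":0,"tz":0.002,"rx":0,"ry":0,"rz":0},{"gripper":1,"tx":0,"ty":0,"tz":0.002,"rx":0,"ry":0,"rz":0},{"gripper":1,"tx":0,"ty":0,"tz":0.002,"rx":0,"ry":0,"rz":0}]'
```

```text
t: 21.72
ee_pos: [510.9, 24.0, 282.0]
orientation: [-3.142, -0.0, 0.0]
ft_force: [0.7, 0.3, -1.1]
width: 21.4
```

```bash
python3 -m handwheel '[{"gripper":1,"tx":0,"ty":0,"tz":0.002,"rx":0,"ry":0,"rz":0},{"gripper":1,"tx":0,"ty":0,"tz":0.002,"rx":0,"ry":0,"rz":0},{"gripper":1,"tx":0,"ty":0,"tz":0.001,"rx":0,"ry":0,"rz":0}]'
```

```text
t: 22.1
ee_pos: [510.9, 24.0, 277.0]
orientation: [3.142, 0.0, -0.0]
ft_force: [-1.6, -0.3, -0.3]
width: 21.3
```

```bash
python3 -m handwheel '[{"gripper":1,"tx":0,"ty":0,"tz":0.001,"rx":0,"ry":0,"rz":0},{"gripper":1,"tx":0,"ty":0,"tz":0.001,"rx":0,"ry":0,"rz":0},{"gripper":1,"tx":0,"ty":0,"tz":0,"rx":0,"ry":0,"rz":0}]'
```

```text
t: 22.48
ee_pos: [510.9, 24.0, 275.1]
orientation: [-3.142, -0.0, 0.0]
ft_force: [0.1, -0.1, -0.8]
width: 21.5
```

```bash
python3 -m handwheel '[{"gripper":1,"tx":0,"ty":0,"tz":0.0007,"rx":0,"ry":0,"rz":0},{"gripper":1,"tx":0,"ty":0,"tz":0,"rx":0,"ry":0,"rz":0}]'
```

```text
t: 22.72
ee_pos: [510.9, 24.0, 274.4]
orientation: [3.142, 0.0, -0.0]
ft_force: [-0.1, 0.2, 0.2]
width: 21.0
```

```bash
python3 -m handwheel '[{"gripper":1,"tx":0,"ty":0,"tz":0.0007,"rx":0,"ry":0,"rz":0},{"gripper":1,"tx":0,"ty":0,"tz":0,"rx":0,"ry":0,"rz":0}]'
```

```text
t: 22.98
ee_pos: [510.9, 24.0, 273.7]
orientation: [-3.142, -0.0, 0.0]
ft_force: [-1.1, -0.4, -0.6]
width: 21.3
```

```bash
python3 -m handwheel '[{"gripper":1,"tx":0,"ty":0,"tz":0.0005,"rx":0,"ry":0,"rz":0},{"gripper":1,"tx":0,"ty":0,"tz":0,"rx":0,"ry":0,"rz":0}]'
```

```text
t: 23.22
ee_pos: [511.0, 24.0, 273.4]
orientation: [-3.142, -0.0, -0.0]
ft_force: [0.1, -0.7, 1.7]
width: 21.3
```

```bash
python3 -m handwheel '[{"gripper":1,"tx":0,"ty":0,"tz":0.0005,"rx":0,"ry":0,"rz":0},{"gripper":1,"tx":0,"ty":0,"tz":0,"rx":0,"ry":0,"rz":0}]'
```

```text
t: 23.48
ee_pos: [511.0, 24.0, 273.3]
orientation: [3.142, 0.0, 0.0]
ft_force: [-2.6, -0.2, 7.7]
width: 21.4
```

The collar is on the mouth ring at TCP z 273.3, matching the expected depth, with about 8 N of contact. I'll relieve that and release.

```bash
python3 -m handwheel '[{"gripper":1,"tx":0,"ty":0,"tz":-0.0006,"rx":0,"ry":0,"rz":0},{"gripper":1,"tx":0,"ty":0,"tz":0,"rx":0,"ry":0,"rz":0},{"gripper":0,"tx":0,"ty":0,"tz":0,"rx":0,"ry":0,"rz":0},{"gripper":0,"tx":0,"ty":0,"tz":0,"rx":0,"ry":0,"rz":0},{"gripper":0,"tx":0,"ty":0,"tz":0,"rx":0,"ry":0,"rz":0},{"gripper":0,"tx":0,"ty":0,"tz":0,"rx":0,"ry":0,"rz":0},{"gripper":0,"tx":0,"ty":0,"tz":0,"rx":0,"ry":0,"rz":0}]'
```

```text
t: 24.35
ee_pos: [511.0, 24.0, 273.4]
orientation: [-3.142, -0.0, -0.0]
ft_force: [-0.3, 0.8, -0.2]
width: 67.6
```

```bash
python3 -m handwheel '[{"gripper":0,"tx":0,"ty":0,"tz":-0.02,"rx":0,"ry":0,"rz":0},{"gripper":0,"tx":0,"ty":0,"tz":-0.03,"rx":0,"ry":0,"rz":0},{"gripper":0,"tx":0,"ty":0,"tz":-0.03,"rx":0,"ry":0,"rz":0},{"gripper":0,"tx":0.005,"ty":-0.04,"tz":0,"rx":0,"ry":0,"rz":0},{"gripper":0,"tx":0.005,"ty":-0.04,"tz":0,"rx":0,"ry":0,"rz":0},{"gripper":0,"tx":0.006,"ty":-0.05,"tz":0,"rx":0,"ry":0,"rz":0},{"gripper":0,"tx":0.0065,"ty":-0.0493,"tz":0,"rx":0,"ry":0,"rz":0},{"gripper":0,"tx":0,"ty":0,"tz":0,"rx":0,"ry":0,"rz":0}]';python3 -m handwheel '[{"gripper":0,"tx":0,"ty":0,"tz":0,"rx":0,"ry":0,"rz":0},{"gripper":0,"tx":0,"ty":0,"tz":0,"rx":0,"ry":0,"rz":0}]'
python3 - <<'E'
from ring import *
p=shot("wrist","w8.png");print(p["obs"]["ee_pos"],ring(p,(533,203)))
P=cloud(p);Q=P.reshape(-1,3)
m=(np.hypot(Q[:,0]-509,Q[:,1]-24)<25)&(Q[:,2]>70);q=Q[m];print(q.max(0),q.mean(0))
p=shot("side");cv2.imwrite("pics/s8c.png",cv2.resize(p["image"][160:310,230:380,::-1],(600,600),interpolation=cv2.INTER_CUBIC))
E
```

```text
t: 25.35
ee_pos: [533.6, 206.0, 353.4]
orientation: [-3.141, -0.006, -0.002]
ft_force: [0.2, 0.3, 0.3]
width: 87.5
t: 25.6
ee_pos: [533.2, 202.2, 353.3]
orientation: [3.141, -0.001, -0.001]
ft_force: [-0.0, -0.0, -0.2]
width: 87.8
[533.2096764  202.2071711  353.28393914] [('outer', 222, array([533.31, 203.43,  22.33]), 0.31), ('hole', 112, array([533.13, 203.25,  13.51]), 0.23)]
[533.92814551  48.83060396 134.4521384 ] [513.0219077   30.89683574  98.73285952]
```

View pics/w8.png

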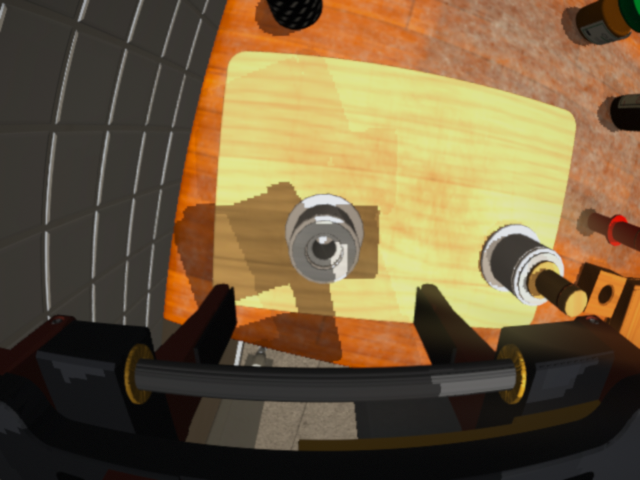

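View pics/s8c.png

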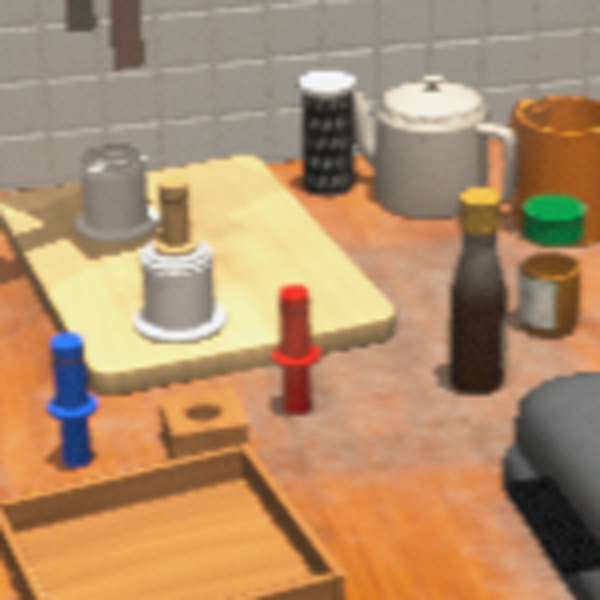

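The pin stands home: its top is at z 134.4, against 134 expected. The side view shows the collar on the mouth. The tight holder is at (533,203) with a tiled wall to its left, so I'll check the clearance to that wall for the gripper's body.

```bash
python3 - <<'E'
from h import *
p=shot("wrist");Q=cloud(p).reshape(-1,3)
for z0 in range(0,300,50):
    m=(Q[:,1]>260)&(Q[:,2]>z0)&(Q[:,2]<z0+50)&(Q[:,0]>450)&(Q[:,0]<620);q=Q[m]
    if len(q):print(z0,len(q),np.percentile(q[:,1],[1,50]).round(),q[:,0].min().round(),q[:,0].max().round())
E
```

```text
0 11445 [261. 290.] 450.0 620.0
50 4929 [325. 343.] 453.0 620.0
100 6858 [325. 340.] 479.0 620.0
150 9806 [325. 337.] 507.0 620.0
200 7624 [325. 337.] 528.0 620.0
250 10990 [260. 268.] 466.0 567.0
```

The wall is at y ≥ 325 and the body reaches 292, so it's clear. I'll descend to grip at TCP z 230.

```bash
python3 -m handwheel '[{"gripper":0,"tx":0,"ty":-0.0011,"tz":0.03,"rx":0,"ry":0,"rz":0},{"gripper":0,"tx":0,"ty":0,"tz":0.03,"rx":0,"ry":0,"rz":0},{"gripper":0,"tx":0,"ty":0,"tz":0.03,"rx":0,"ry":0,"rz":0},{"gripper":0,"tx":0,"ty":0,"tz":0.02,"rx":0,"ry":0,"rz":0},{"gripper":0,"tx":0,"ty":0,"tz":0.013,"rx":0,"ry":0,"rz":0},{"gripper":0,"tx":0,"ty":0,"tz":0,"rx":0,"ry":0,"rz":0},{"gripper":0,"tx":0,"ty":0,"tz":0,"rx":0,"ry":0,"rz":0}]';python3 -m handwheel '[{"gripper":1,"tx":0,"ty":0,"tz":0,"rx":0,"ry":0,"rz":0},{"gripper":1,"tx":0,"ty":0,"tz":0,"rx":0,"ry":0,"rz":0},{"gripper":1,"tx":0,"ty":0,"tz":0,"rx":0,"ry":0,"rz":0},{"gripper":1,"tx":0,"ty":0,"tz":0,"rx":0,"ry":0,"rz":0},{"gripper":1,"tx":0,"ty":0,"tz":0,"rx":0,"ry":0,"rz":0},{"gripper":1,"tx":0,"ty":0,"tz":0,"rx":0,"ry":0,"rz":0}]'
```

```text
t: 26.62
ee_pos: [533.8, 204.4, 231.1]
orientation: [-3.141, -0.0, -0.002]
ft_force: [0.3, -0.3, -0.1]
width: 88.4
t: 27.38
ee_pos: [533.4, 204.3, 230.5]
orientation: [3.141, 0.001, -0.0]
ft_force: [-0.6, -2.3, 3.9]
width: 51.6
```

```bash
python3 -m handwheel '[{"gripper":1,"tx":0,"ty":0,"tz":-0.01,"rx":0,"ry":0,"rz":0},{"gripper":1,"tx":0,"ty":0,"tz":-0.02,"rx":0,"ry":0,"rz":0},{"gripper":1,"tx":0,"ty":0,"tz":-0.03,"rx":0,"ry":0,"rz":0},{"gripper":1,"tx":0,"ty":0,"tz":-0.03,"rx":0,"ry":0,"rz":0},{"gripper":1,"tx":0,"ty":0,"tz":-0.03,"rx":0,"ry":0,"rz":0},{"gripper":1,"tx":0,"ty":0,"tz":-0.03,"rx":0,"ry":0,"rz":0},{"gripper":1,"tx":0,"ty":0,"tz":0,"rx":0,"ry":0,"rz":0}]'
python3 - <<'E'
from h import *
p=shot("wrist","w9.png");print(p["obs"]["ft_force"])
p=shot("top","t9.png")
for c in [(497,340),(652,350),(645,515),(485,507),(570,428)]:
    print(onplane(p,120+c[0]/2.5,140+c[1]/2.5,30).round())
Q=cloud(p).reshape(-1,3)
m=(np.abs(Q[:,0]-385)<110)&(Q[:,1]<-130)&(Q[:,1]>-340)&(Q[:,2]>25)&(Q[:,2]<36)
q=Q[m][:,:2].astype(np.float32);print(len(q),cv2.minAreaRect(q))
E
```

```text
t: 28.25
ee_pos: [533.9, 204.7, 382.6]
orientation: [-3.14, -0.0, -0.007]
ft_force: [0.3, 0.2, -3.3]
width: 51.9
[ 0.28323107  0.21058693 -3.25854261]
[ 473. -165.   30.]
[ 461. -320.   30.]
[ 299. -309.   30.]
[ 308. -151.   30.]
[ 384. -237.   30.]
707 ((391.619140625, -219.3771209716797), (193.21266174316406, 178.88323974609375), 85.24949645996094)
```

View pics/w9.png

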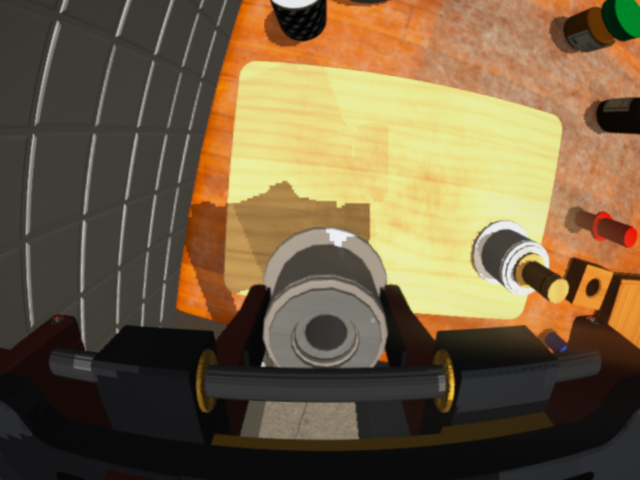

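View pics/t9.png

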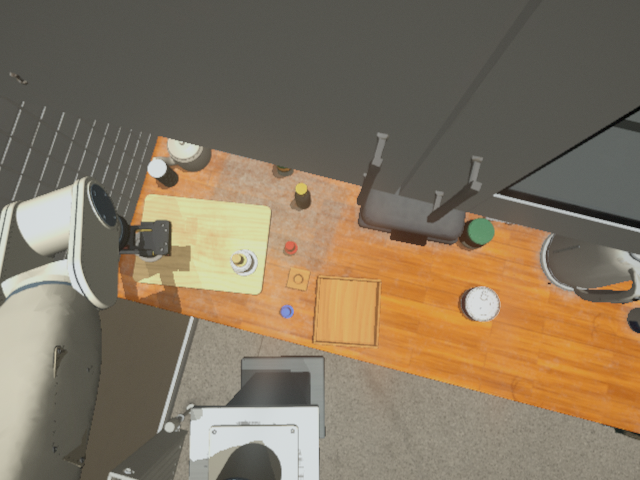

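Holder in hand (51.9 mm, −3.3 N). The tray's corners give its centre as about (385,−236), so I'll carry the holder there, high over everything.

```bash
python3 -m handwheel '[{"gripper":1,"tx":-0.007,"ty":0.02,"tz":0,"rx":0,"ry":0,"rz":0},{"gripper":1,"tx":-0.0135,"ty":0.04,"tz":0,"rx":0,"ry":0,"rz":0},{"gripper":1,"tx":-0.0135,"ty":0.04,"tz":0,"rx":0,"ry":0,"rz":0},{"gripper":1,"tx":-0.0135,"ty":0.04,"tz":0,"rx":0,"ry":0,"rz":0},{"gripper":1,"tx":-0.0135,"ty":0.04,"tz":0,"rx":0,"ry":0,"rz":0},{"gripper":1,"tx":-0.0135,"ty":0.04,"tz":0,"rx":0,"ry":0,"rz":0},{"gripper":1,"tx":-0.0135,"ty":0.04,"tz":0,"rx":0,"ry":0,"rz":0},{"gripper":1,"tx":-0.0135,"ty":0.04,"tz":0,"rx":0,"ry":0,"rz":0}]';python3 -m handwheel '[{"gripper":1,"tx":-0.0135,"ty":0.04,"tz":0,"rx":0,"ry":0,"rz":0},{"gripper":1,"tx":-0.0135,"ty":0.04,"tz":0,"rx":0,"ry":0,"rz":0},{"gripper":1,"tx":-0.0135,"ty":0.04,"tz":0,"rx":0,"ry":0,"rz":0},{"gripper":1,"tx":-0.007,"ty":0.02,"tz":0,"rx":0,"ry":0,"rz":0},{"gripper":1,"tx":0,"ty":0,"tz":0,"rx":0,"ry":0,"rz":0},{"gripper":1,"tx":0,"ty":0,"tz":0,"rx":0,"ry":0,"rz":0},{"gripper":1,"tx":0,"ty":0,"tz":0,"rx":0,"ry":0,"rz":0}]'
python3 - <<'E'
from h import *
p=shot("wrist","w10.png");print(p["obs"]["ft_force"],p["obs"]["ee_pos"])
E
```

```text
t: 29.35
ee_pos: [430.1, -97.2, 379.2]
orientation: [-3.141, -0.0, 0.004]
ft_force: [1.1, -1.0, -2.7]
width: 51.7
t: 30.22
ee_pos: [384.4, -234.9, 380.0]
orientation: [-3.141, -0.002, 0.001]
ft_force: [0.1, -0.5, -3.0]
width: 52.1
[ 0.122265   -0.47600179 -2.99589169] [ 384.42622327 -234.8730342   380.04256734]
```

View pics/w10.png

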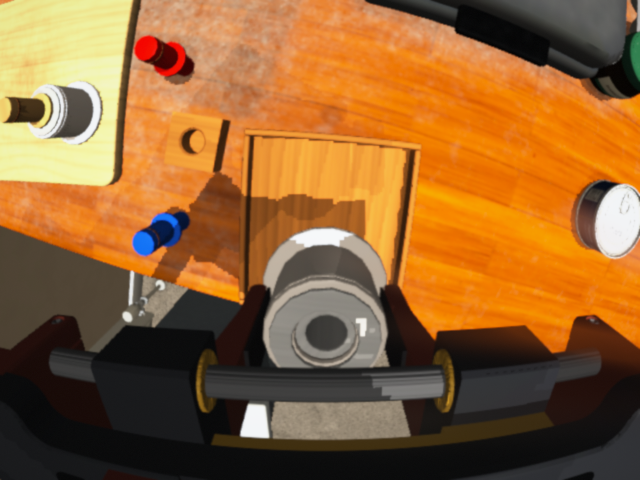

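It is over the tray, whose far rim runs from (248,132) to (418,146). Lowering.

```bash
python3 -m handwheel '[{"gripper":1,"tx":0,"ty":0,"tz":0.02,"rx":0,"ry":0,"rz":0},{"gripper":1,"tx":0,"ty":0,"tz":0.03,"rx":0,"ry":0,"rz":0},{"gripper":1,"tx":0,"ty":0,"tz":0.03,"rx":0,"ry":0,"rz":0},{"gripper":1,"tx":0,"ty":0,"tz":0.03,"rx":0,"ry":0,"rz":0},{"gripper":1,"tx":0,"ty":0,"tz":0.02,"rx":0,"ry":0,"rz":0},{"gripper":1,"tx":0,"ty":0,"tz":0,"rx":0,"ry":0,"rz":0},{"gripper":1,"tx":0,"ty":0,"tz":0,"rx":0,"ry":0,"rz":0}]'
python3 - <<'E'
from h import *
p=shot("side","s11.png");cv2.imwrite("pics/s11c.png",cv2.resize(p["image"][210:330,180:340,::-1],(800,600),interpolation=cv2.INTER_CUBIC));print(p["obs"]["ft_force"],p["obs"]["ee_pos"])
E
```

```text
t: 31.15
ee_pos: [385.0, -235.5, 251.0]
orientation: [3.141, 0.001, 0.001]
ft_force: [-0.9, -0.4, -2.8]
width: 51.6
[-0.93103929 -0.38235978 -2.84963374] [ 384.96951393 -235.50643689  250.98612401]
```

View pics/s11c.png

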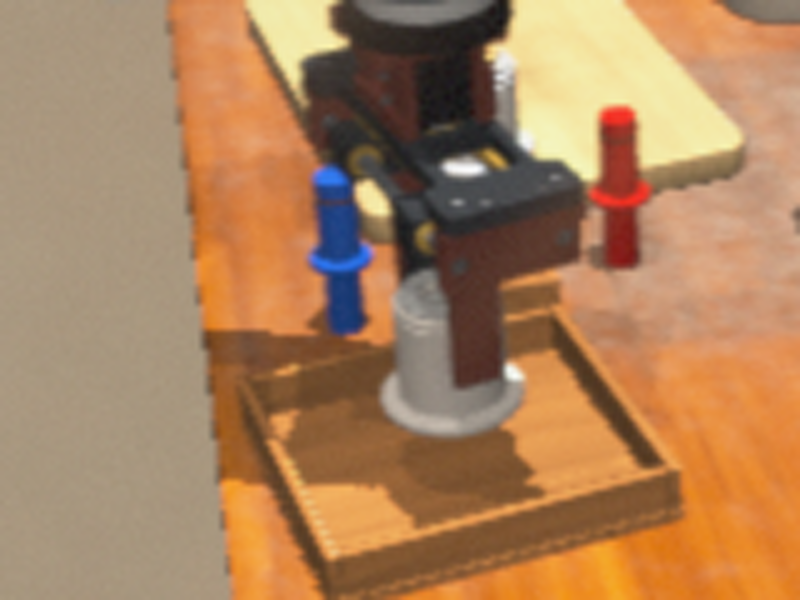

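The holder is well inside the tray walls, clear of the blue pin. Lowering to the floor.

```bash
python3 -m handwheel '[{"gripper":1,"tx":0,"ty":0,"tz":0.012,"rx":0,"ry":0,"rz":0},{"gripper":1,"tx":0,"ty":0,"tz":0.012,"rx":0,"ry":0,"rz":0},{"gripper":1,"tx":0,"ty":0,"tz":0.007,"rx":0,"ry":0,"rz":0},{"gripper":1,"tx":0,"ty":0,"tz":0.003,"rx":0,"ry":0,"rz":0},{"gripper":1,"tx":0,"ty":0,"tz":0,"rx":0,"ry":0,"rz":0},{"gripper":1,"tx":0,"ty":0,"tz":0,"rx":0,"ry":0,"rz":0}]';python3 -m handwheel '[{"gripper":1,"tx":0,"ty":0,"tz":0.001,"rx":0,"ry":0,"rz":0},{"gripper":1,"tx":0,"ty":0,"tz":0,"rx":0,"ry":0,"rz":0}]'
```

```text
t: 31.95
ee_pos: [384.6, -235.7, 216.5]
orientation: [3.141, 0.0, 0.0]
ft_force: [-0.3, -0.3, -3.0]
width: 52.0
t: 32.2
ee_pos: [384.5, -235.6, 215.5]
orientation: [3.141, 0.0, 0.0]
ft_force: [0.8, -0.2, -3.1]
width: 52.0
```

```bash
python3 -m handwheel '[{"gripper":1,"tx":0,"ty":0,"tz":0.0007,"rx":0,"ry":0,"rz":0},{"gripper":1,"tx":0,"ty":0,"tz":0,"rx":0,"ry":0,"rz":0}]'
```

```text
t: 32.45
ee_pos: [384.5, -235.6, 214.8]
orientation: [3.141, 0.0, 0.0]
ft_force: [-0.7, 0.5, -1.1]
width: 52.0
```

```bash
python3 -m handwheel '[{"gripper":1,"tx":0,"ty":0,"tz":0.0005,"rx":0,"ry":0,"rz":0},{"gripper":1,"tx":0,"ty":0,"tz":0,"rx":0,"ry":0,"rz":0}]'
```

```text
t: 32.7
ee_pos: [384.6, -235.6, 214.7]
orientation: [3.141, 0.0, 0.001]
ft_force: [-1.7, 0.7, 7.9]
width: 52.0
```

```bash
python3 -m handwheel '[{"gripper":0,"tx":0,"ty":0,"tz":0,"rx":0,"ry":0,"rz":0},{"gripper":0,"tx":0,"ty":0,"tz":0,"rx":0,"ry":0,"rz":0},{"gripper":0,"tx":0,"ty":0,"tz":0,"rx":0,"ry":0,"rz":0},{"gripper":0,"tx":0,"ty":0,"tz":0,"rx":0,"ry":0,"rz":0},{"gripper":0,"tx":0,"ty":0,"tz":0,"rx":0,"ry":0,"rz":0}]'
```

```text
t: 33.33
ee_pos: [384.5, -235.6, 214.1]
orientation: [-3.142, -0.0, 0.0]
ft_force: [-0.4, -0.4, 0.2]
width: 87.8
```

Released. I'll rise clear, then check everything.

```bash
python3 -m handwheel '[{"gripper":0,"tx":0,"ty":0,"tz":-0.02,"rx":0,"ry":0,"rz":0},{"gripper":0,"tx":0,"ty":0,"tz":-0.03,"rx":0,"ry":0,"rz":0},{"gripper":0,"tx":0,"ty":0,"tz":-0.04,"rx":0,"ry":0,"rz":0},{"gripper":0,"tx":0,"ty":0,"tz":-0.04,"rx":0,"ry":0,"rz":0},{"gripper":0,"tx":0,"ty":0,"tz":-0.04,"rx":0,"ry":0,"rz":0},{"gripper":0,"tx":0,"ty":0,"tz":0,"rx":0,"ry":0,"rz":0},{"gripper":0,"tx":0,"ty":0,"tz":0,"rx":0,"ry":0,"rz":0}]'
python3 - <<'E'
from ring import *
p=shot("wrist","w12.png");print(p["obs"]["ft_force"],p["obs"]["ee_pos"]);print(ring(p,(385,-236),top=66,lo=62.5))
Q=cloud(p).reshape(-1,3)
for nm,c,z in [("tight",(385,-236),50),("pin",(509,24),120)]:
    q=Q[(np.hypot(Q[:,0]-c[0],Q[:,1]-c[1])<32)&(Q[:,2]>z)];print(nm,q.mean(0),q.max(0))
for x,y in [(248,132),(418,146)]: print(onplane(p,x,y,30))
p=shot("side","s12.png");cv2.imwrite("pics/s12c.png",cv2.resize(p["image"][150:390,200:520,::-1],(800,600),interpolation=cv2.INTER_CUBIC))
E
```

```text
t: 34.2
ee_pos: [384.1, -235.4, 383.6]
orientation: [-3.141, -0.0, 0.001]
ft_force: [0.4, -0.3, -0.6]
width: 88.1
[ 0.36253428 -0.25181838 -0.55865008] [ 384.14712266 -235.36129789  383.60227753]
[('outer', 244, array([ 384.25, -235.35,   22.72]), 0.64), ('hole', 95, array([ 384.4 , -235.04,   13.53]), 0.26)]
tight [ 403.97665222 -236.77933751  274.7592266 ] [ 412.80204286 -209.6260421   324.25982906]
pin [508.11859861  19.66837732 129.56444292] [519.69204221  32.03661081 134.6322313 ]
[ 470.29908364 -166.19042925   30.        ]
[ 458.24262066 -318.92355948   30.        ]
```

View pics/w12.png

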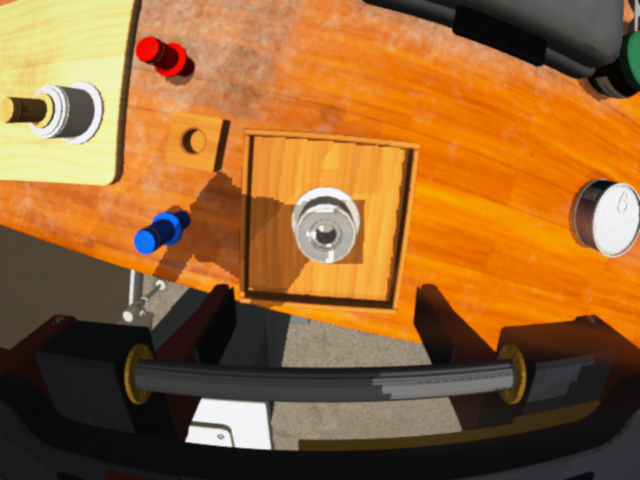

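View pics/s12c.png

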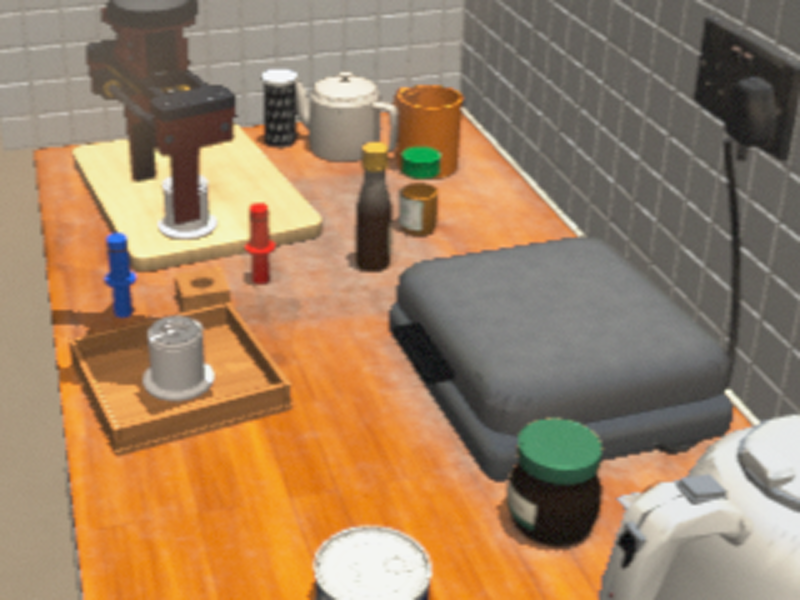

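The tight holder stands in the middle of the tray, and the pin stands home with its top at z 134.6. The bystanders and look-alikes look the same as at the start, and the arm is clear. Handing in.

```bash
python3 - <<'E'
from workcell import ctrl
print(ctrl.close_job())
E
```

```text
the job is handed in; nothing more can be done
None
```

The tight holder was the far one. It now stands upright in the tray, and the pin stands fully home in the near holder, still on the board. I handed the job in at about 34 s; it gave no verdict.

- **Probing:** I tried the near holder first, and the pin passed 18 mm below the mouth with no force. In the far one it stopped about 9.5 mm down at about 8 N, well below the forcing limit. I then put the pin back in the near holder until its collar met the ring, again at about 8 N.
- **Pin:** its top was at z 134.6 mm against 134 expected.
- **Tight holder:** it was at (384, −235), with the tray's centre at about (385, −236). Its mouth was at the right height for standing on the tray floor.
- **Surroundings:** the soy bottle, pepper drum, tin and both coloured look-alikes looked the same as at the start in the last views. I compared these by eye only, not by measurement. The gripper was open and clear of everything.
- **Disagreement:** the wrist camera put the gripped pin about 2 mm off the tool axis in x. I worked from the pin-to-mouth offset as seen by the same camera, and both insertions went in cleanly. No check failed.

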